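Set the strapping jig with its cam bolt and stack the mould slabs

TASK

Get the strapping jig ready for the plaster mould slabs: turn the eccentric bolt until the width gauge, lying flat in the channel, slides from its left end through to its right end (left and right as seen from the robot) with just a little play, about 2 mm in all. Put the gauge away on the swivel hook, turned so that its arm points the same way as the toe of its stand, and stack all the rectangular slabs in the channel as one square, flush pile between the two white lines. Leave the jig at that setting and the other things on the bench where they are.

Things in the scene. Friction and masses are not known exactly. Their poses are not given: they have to be found in the camera images.
- fence: fixed aluminium fence of the jig, a bar 18 x 170 x 36 mm (thickness, length, height). Origin: middle of the foot of its inner face, on the bed's upper surface. x points across the channel to the movable guide, y along the channel to its left end, z up. The channel is open at both ends and on top. The fence is bolted a few mm nearer or farther each time, and cannot move
- station: steel bed of the jig, fixed, 12 mm thick, lying on the table, axes as the fence's; under the channel it is 200 mm long in y, and a tongue 110 mm wide runs on in +x to 165 mm from this origin under the eccentric bolt, whose axis is at x = 103 mm. Origin: on the table near the channel's middle
- guide_face (a point): middle of the foot of the movable guide's inner face (aluminium bar 16 mm thick, 170 mm long, 36 mm high, parallel to the fence, moved across the channel only by the eccentric bolt). Its x in the fence's frame is the width of the channel; the gauge is 110 mm wide, so about 112 mm is wanted. The slabs are 108 mm wide
- cam (a joint): angle of the eccentric bolt in rad, upright axis, beyond the guide; 0 to 2.2, anticlockwise from above positive. The channel is narrowest at 0 and opens by 8 mm per rad (turning clockwise closes it); its width at 0 is 103 to 109 mm. Starts wide open (1.5 or more), turns against about 0.12 N m of friction and stays where it is left
- cam_grip (a point): middle of the eccentric bolt's steel grip bar, on its axis: 70 mm long, 12 mm thick, 30 mm high, 66 mm above the table, top at 81 mm. Its long side lies along this point's x, which is along the fence's x at bolt angle 0 and turns with it; the eccentric disc under it has a radius of 28 mm
- gauge: width gauge, upright, 0.4 kg: aluminium foot 110 (x) x 50 (y) x 25 (z) mm; on it a window frame in the x-z plane, 12 mm thick (opening 50 mm wide, 25 to 85 mm high; crossbar at 85 to 97 mm); on top a black grip tab 30 (x) x 14 (y) mm, 97 to 137 mm high. Origin: centre of the underside. The foot's 110 mm goes across the channel, between fence and guide
- gauge_eye (a point): middle of the underside of the gauge's crossbar, 85 mm above the gauge's underside; this rests on the hook when the gauge hangs
- stand: fixed stand of the swivel hook: green foot plate with a post, and a narrower toe that points along the stand's -x. Origin: on the post's axis at the table. Toe end 95 mm from the axis, foot 14 mm high
- hook (a joint): angle of the swivel hook about the post's upright axis in rad: 0 when the arm points along the toe (stand's -x), anticlockwise seen from above is positive, range -0.6 to 2.4; starts at 0.9 to 1.9 and turns with about 0.06 N m of friction, staying where it is left
- hook_seat (a point): the place to hang things: top of the hook's round level arm (10 mm thick), 60 mm out from the post's axis, 180 mm above the table. The turret on the post has a radius of 18 mm and its top is 6 mm above this
- hook_tip (a point): centre of the arm where it bends up, 105 mm out from the post's axis and 175 mm above the table; the upturned end rises 21 mm above this point
- pile (a point): point on the bed where the pile belongs: in the fence's frame at x = 56 mm, y = 0 (midway between the two white lines, which are 62 mm apart and run across the channel)
- slab1: plaster mould slab, white, 108 (x) x 60 (y) x 24 (z) mm with dark strap marks on its long sides, 0.18 kg, all slabs alike. Origin: centre of the underside. In the pile its 108 mm goes across the channel. Two to four of them are present
- slab2: plaster mould slab, white, 108 (x) x 60 (y) x 24 (z) mm with dark strap marks on its long sides, 0.18 kg, all slabs alike. Origin: centre of the underside. In the pile its 108 mm goes across the channel. Two to four of them are present
- slab3: plaster mould slab, white, 108 (x) x 60 (y) x 24 (z) mm with dark strap marks on its long sides, 0.18 kg, all slabs alike. Origin: centre of the underside. In the pile its 108 mm goes across the channel. Two to four of them are present
- slab4: plaster mould slab, white, 108 (x) x 60 (y) x 24 (z) mm with dark strap marks on its long sides, 0.18 kg, all slabs alike. Origin: centre of the underside. In the pile its 108 mm goes across the channel. Two to four of them are present
- funnel_mould: bystander, not to be disturbed: waisted round plaster mould, 95 mm wide, 62 mm high
- brush: bystander, not to be disturbed: brush, lying between the jig and the hook stand
- half_mould: bystander, not to be disturbed: block-shaped plaster mould half, 110 x 100 x 55 mm
- jar: bystander, not to be disturbed: clear jar, 70 mm wide, 100 mm high
Not all that is in view belongs to the job. Leave any red look-alike of the slab1 alone. What is shaped like the slab3 but blue is not meant.

How it is judged:
On the way, in this order (a step that is already met when the one before it is completed fails the run):
1. the channel is 0.7 to 4.5 mm wider than the gauge, and the gauge lies flat in it, its centre in the left part (more than 25 mm left of the middle) (x of guide_face in the frame of fence between 0.1107 and 0.1145 m and z of gauge in the frame of fence below 0.006 m and angle between gauge's own z axis and vertical below 0.1 rad and x of gauge in the frame of fence between 0.045 and 0.067 m and angle between the x axis of gauge and the x axis of fence, either way round below 0.12 rad and y of gauge in the frame of fence above 0.025 m), for 0.2 s.
2. the gauge, still flat on the bed at that setting, passes the middle of the channel (within 15 mm) (x of guide_face in the frame of fence between 0.1107 and 0.1145 m and z of gauge in the frame of fence below 0.006 m and angle between gauge's own z axis and vertical below 0.1 rad and x of gauge in the frame of fence between 0.045 and 0.067 m and angle between the x axis of gauge and the x axis of fence, either way round below 0.12 rad and y of gauge in the frame of fence between -0.015 and 0.015 m).
3. the gauge, still flat on the bed at that setting, is in the right part (more than 25 mm right of the middle) (x of guide_face in the frame of fence between 0.1107 and 0.1145 m and z of gauge in the frame of fence below 0.006 m and angle between gauge's own z axis and vertical below 0.1 rad and x of gauge in the frame of fence between 0.045 and 0.067 m and angle between the x axis of gauge and the x axis of fence, either way round below 0.12 rad and y of gauge in the frame of fence below -0.025 m), for 0.1 s.
At the end, for the whole second after the job is handed in: Channel 110.7 to 114.5 mm wide; hook along the toe within 0.25 rad; gauge hung on it at rest, eye within 40 mm of the seat, upright within 0.3 rad; all slabs present at rest in one pile, level within 0.06 rad, centres within 8 mm of the pile point in plan, square within 0.09 rad (x of guide_face in the frame of fence between 0.1107 and 0.1145 m and value of joint hook between -0.25 and 0.25 rad and distance between gauge_eye and hook_seat below 0.04 m and height (world z) of gauge above 0.07 m and angle between gauge's own z axis and vertical below 0.3 rad and linear speed of gauge below 0.05 m/s and horizontal distance between each of slab1, slab2, slab3, slab4 and pile below 0.008 m and z of each of slab1, slab2, slab3, slab4 in the frame of fence above -0.003 m and angle between each of slab1, slab2, slab3, slab4's own z axis and vertical below 0.06 rad and angle between the x axis of each of slab1, slab2, slab3, slab4 and the x axis of fence, either way round below 0.09 rad and linear speed of each of slab1, slab2, slab3, slab4 below 0.03 m/s); the robot touches nothing.
It fails at once if one of the other things on the bench is moved more than 4 cm (distance of any of funnel_mould, brush, half_mould, jar from where it was at the start of the episode above 0.04 m).
Of slab1, slab2, slab3, slab4 only 2 to 4 are there at a start; the rules pass over those that are not, and their reading is None.
At some moment in a run one of slab1, slab2, slab3, slab4 may be knocked a few centimetres aside while the robot is not near it.
It also fails if it takes over 210 s, if anything falls off the work surface, if the arm or the gripper's body presses on something with over 40 N, if the wrist force passes 120 N, or if a joint passes its speed limit or range.

ROBOT

A 6-joint arm with a two-finger parallel gripper is mounted at the origin on the work surface. World frame = base frame: x ahead of the robot, y to its left, z up, the work surface at z = 0. Lengths are in m, angles in rad, forces in N, time in s.
With the tool pointing down it reaches from about 0.25 to 0.85 m from the base axis. Payload 12.5 kg.
Tool frame: the origin (TCP) lies where the fingers leave the gripper's body, on its centre line; the fingertips stand 84 mm ahead of it and the grasp point (between the pads) lies 65 mm ahead of it; z points along the fingers, y is the direction in which the jaws open and shut (so a half turn about z gives the same grasp; the last joint's range is limited). The gripper opens to 93 mm and grips with 3 to 60 N. Pads are 15 mm wide; open, the fingers measure 128 mm over their backs; the gripper's body (75 mm by 188 mm) begins 65 mm behind the grasp point.
Start: joints at [1.139, 0.351, 1.652, -0, 1.139, -0.085], TCP at [0.187, 0.517, 0.303] pointing down, gripper open.
Joint ranges: [-2.75, 2.75], [-0.79, 2.1], [0.01, 2.65], [-1.57, 4.71], [0.07, 3.14], [-2.87, 2.87]. Speed limits (rad/s): [2.22, 2.22, 2.79, 3.14, 3.14, 3.14].

INTERFACE

Orientations are given as a rotation vector (axis times angle).
In Python, from rig import arm gives the robot as it stands. Calls block until the motion is done:
- arm.move_to(position, orientation): joint-space move of the TCP to a pose.
- arm.servo_line(position, rot=None, rate=0.15, until_force=None): straight line of the TCP; rot=None keeps the orientation; rate is the mean speed in m/s. With until_force (N) it stops when the force on the tool has changed by that much, and returns True; else False.
- arm.goto_joints(angles): joint-space move.
- arm.command_gripper(opening): finger opening in m; the grip force is fixed at half the most; returns when the fingers have stopped.
- arm.sleep(seconds).
- arm.solve_ik(position, orientation): joint angles nearest the present ones, or None.
- arm.get_obs(): the state.
- arm.snapshot(name): name is "side" or "top" or "wrist"; returns a dict with "image" (384x512x3 uint8, red, green, blue), "fx", "fy", "cx", "cy" (pixels), "extrinsics" (4x4, takes a point from world to camera coordinates). Camera axes: x right, y up, looking along -z (the intrinsics and any distortion apply to the point x, -y, -z); pixel columns grow to the right and rows downward; lengths in m; the calibration is good to about 2 mm. A picture is of the moment at which its call begins. There is no depth.
A pose or a line that the arm cannot do raises arm.PlanningError and nothing moves.
- arm.finish_job(): hands the job in, once; it reports no verdict.
The state is a dict: "time": time; "q": joint angles; "dq": joint speeds; "effort": joint torques, N m; "position": TCP position; "tool_rot": TCP orientation; "wrist_force": force on the tool from outside, world axes, zero at the start; "ft_torque": the same for the moment, N m; "gripper_width": finger opening in m.
Only numpy, scipy, OpenCV 4.12 (cv2) and the standard library are available. Lean on these libraries where they do the work, as an engineer would, in place of code of your own. Each camera call takes 0.05 s, during which the arm holds its last target.

## Working session

There is one attempt and no reset: what is moved stays moved. The work goes in short steps, each a Python script; the robot and the scene stay as the last script left them, time stands still between calls to the robot, and variables do not carry over. Pictures are saved under pics/ and viewed, and the job is handed in when it is done.

```bash
ls -la; mkdir -p pics
python3 - <<'E'
from rig import arm
import cv2
o=arm.get_obs();print(o)
for n in("side","top","wrist"):
    s=arm.snapshot(n);cv2.imwrite(f"pics/{n}0.png",s["image"][:,:,::-1]);print(n,s["fx"],s["fy"],s["cx"],s["cy"],s["extrinsics"],[k for k in s])
E
```

```text
total 12
drwxr-xr-x  3 agent agent 4096 Dec  7 09:21 .
drwxr-xr-x 23 root  root  4096 Dec  7 09:21 ..
drwxr-xr-x  2 agent agent 4096 Dec  7 09:21 pics
{'time': 0.0, 'q': array([ 1.13935380e+00,  3.51254735e-01,  1.65241099e+00,  2.37874977e-05,
        1.13912977e+00, -8.45890853e-02]), 'dq': array([-0.0021113 ,  0.0005214 , -0.00097973,  0.00121918,  0.00055778,
       -0.00041613]), 'effort': array([-3.02895744e-03, -4.97322214e+01, -2.85234708e+01,  6.97476044e-02,
        2.58191727e-02, -7.29170665e-05]), 'position': array([0.18682998, 0.51703306, 0.30219623]), 'tool_rot': array([-5.42067828e-01, -3.09414027e+00,  1.81803062e-03]), 'wrist_force': array([ 0.66167703, -0.08862456, -0.44977651]), 'ft_torque': array([0.02042038, 0.00168366, 0.04085673]), 'gripper_width': 0.09318012631938372}
side 386.15843071202323 386.15843071202323 250.8634999248617 193.78479292822652 [[ 0.97527079 -0.22050361 -0.01500142 -0.5323085 ]
 [ 0.14449216  0.58477262  0.7982249  -0.16840152]
 [-0.16723905 -0.78065302  0.6021727  -1.09974841]
 [ 0.          0.          0.          1.        ]] ['image', 'fx', 'fy', 'cx', 'cy', 'extrinsics']
top 349.35373439811013 349.35373439811013 259.47003360491334 195.160378049326 [[ 0.039074   -0.99922911 -0.00379577 -0.06270722]
 [ 0.97765582  0.03744464  0.20685016 -0.53179765]
 [-0.20654857 -0.01179342  0.97836527 -1.03026157]
 [ 0.          0.          0.          1.        ]] ['image', 'fx', 'fy', 'cx', 'cy', 'extrinsics']
wrist 335.99438125393397 335.99438125393397 256.18219432017133 188.65501454709465 [[ 0.34110411  0.940024   -0.00169099 -0.54898076]
 [-0.90823182  0.3291028  -0.25846915  0.02932782]
 [-0.24241069  0.0897007   0.96601803 -0.39012714]
 [ 0.          0.          0.          1.        ]] ['image', 'fx', 'fy', 'cx', 'cy', 'extrinsics']
```

```bash
python3 -c "
import cv2
for n in('side','top','wrist'):
    i=cv2.imread(f'pics/{n}0.png');cv2.imwrite(f'pics/{n}0b.png',cv2.resize(i,(800,600),interpolation=cv2.INTER_CUBIC))"
```

```text
(no output)
```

View pics/top0b.png

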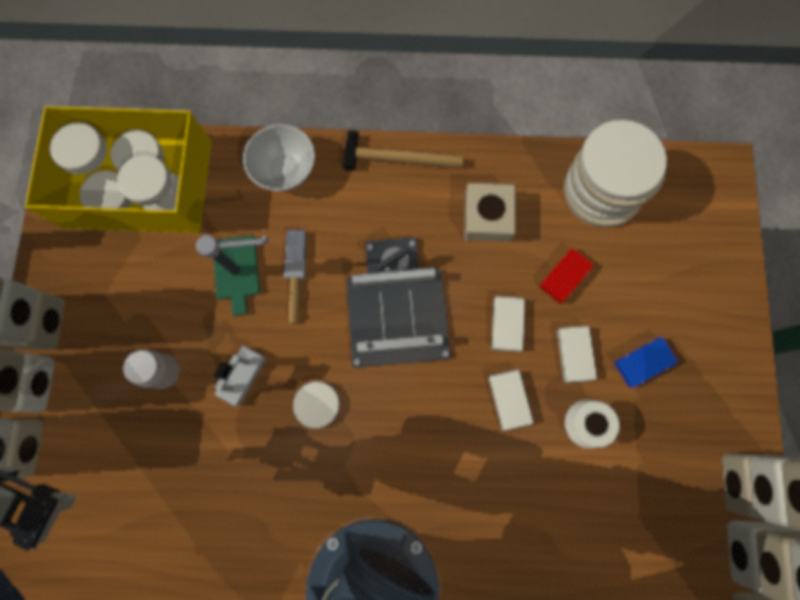

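View pics/side0b.png

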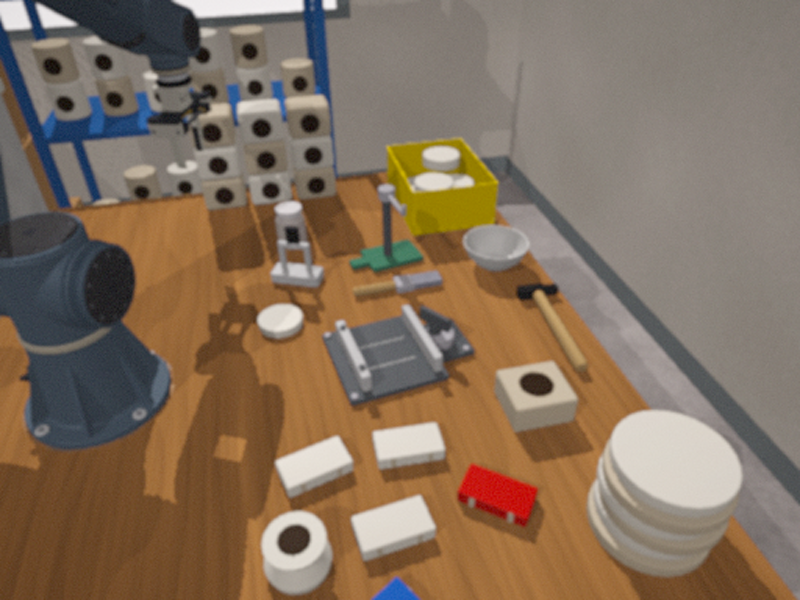

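View pics/wrist0.png

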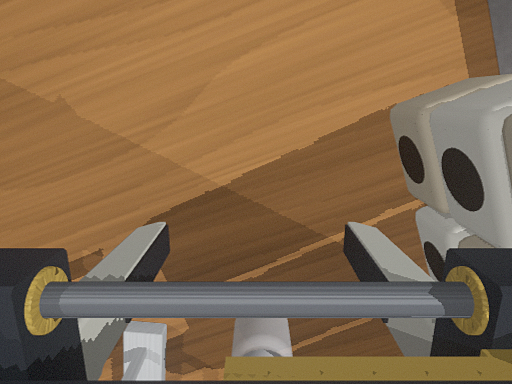

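```bash
cat > h.py <<'E'
import numpy as np, cv2
from scipy.spatial.transform import Rotation as R
def p2w(s,u,v,z):
    E=s["extrinsics"];d=np.array([(u-s["cx"])/s["fx"],-(v-s["cy"])/s["fy"],-1.])
    Rm=E[:3,:3];c=-Rm.T@E[:3,3];w=Rm.T@d
    return c+w*(z-c[2])/w[2]
def w2p(s,P):
    q=s["extrinsics"]@np.append(P,1);return np.array([s["cx"]+s["fx"]*q[0]/-q[2],s["cy"]+s["fy"]*-q[1]/-q[2]])
def down(yaw):
    # tool z down; jaw (tool y) axis along world direction yaw
    y=np.array([np.cos(yaw),np.sin(yaw),0]);z=np.array([0,0,-1.]);x=np.cross(y,z)
    return R.from_matrix(np.stack([x,y,z],1)).as_rotvec()
def save(s,name,crop=None,scale=1):
    i=s["image"][:,:,::-1]
    if crop: i=i[crop[1]:crop[3],crop[0]:crop[2]]
    cv2.imwrite("pics/"+name,cv2.resize(i,None,fx=scale,fy=scale,interpolation=cv2.INTER_CUBIC))
def snap(arm,cam,name,crop=None,scale=1):
    import pickle
    s=arm.snapshot(cam);save(s,name+".png",crop,scale);pickle.dump(s,open("pics/"+name+".pkl","wb"));return s
def load(name):
    import pickle;return pickle.load(open("pics/"+name+".pkl","rb"))
E
python3 - <<'E'
from rig import arm
from h import *
s=snap(arm,"top","top1")
save(s,"t1a.png",(120,130,310,280),4);save(s,"t1b.png",(290,150,450,300),4)
o=arm.get_obs()
T=np.eye(4);T[:3,:3]=R.from_rotvec(o["tool_rot"]).as_matrix();T[:3,3]=o["position"]
w=arm.snapshot("wrist");print(w["extrinsics"]@T)
E
```

```text
[[-1.31445666e-03  9.99998875e-01  7.22293097e-04  3.11778192e-04]
 [ 9.65996335e-01  1.08301013e-03  2.58553492e-01 -4.82990631e-02]
 [ 2.58552419e-01  1.03758984e-03 -9.65996672e-01 -9.70295159e-02]
 [ 0.00000000e+00  0.00000000e+00  0.00000000e+00  1.00000000e+00]]
```

View pics/t1a.png

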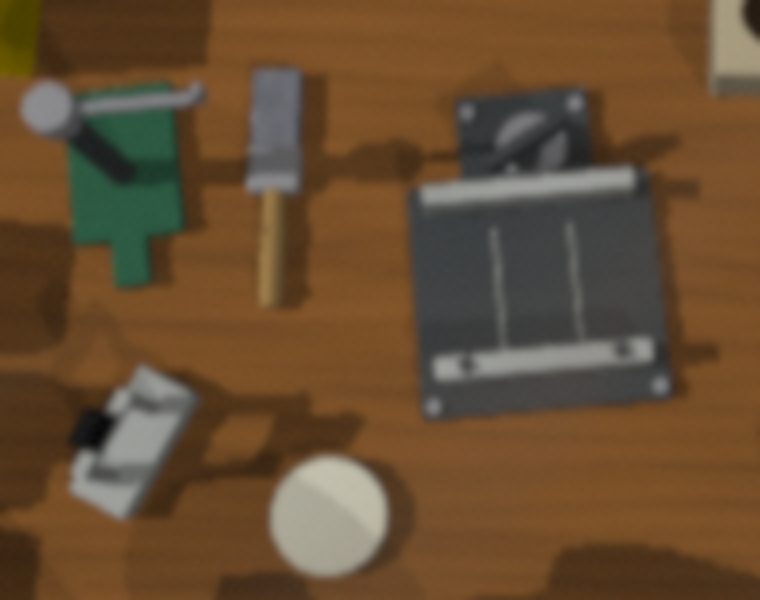

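View pics/t1b.png

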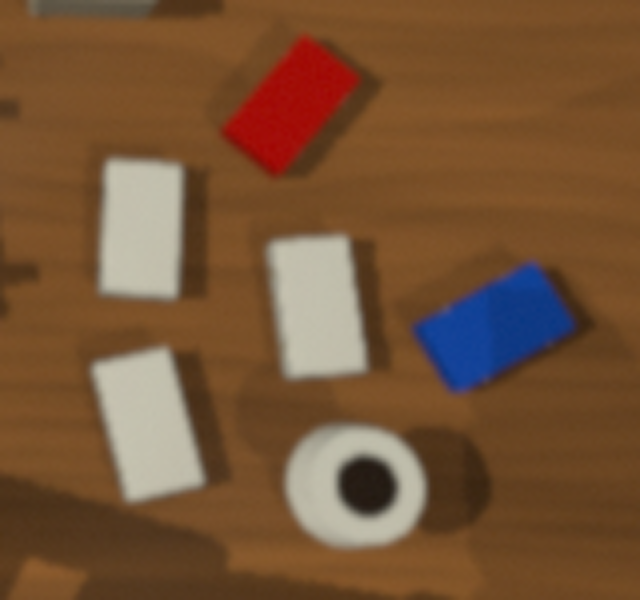

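Run:
```python
from h import *
s=load("top1")
def A(u,v,z): return p2w(s,120+u/4-.4,130+v/4-.4,z)
def B(u,v,z): return p2w(s,290+u/4-.4,150+v/4-.4,z)
print("fence in corners",A(432,358,.048),A(654,338,.048))
print("guide in corners",A(424,206,.048),A(635,190,.048))
print("bed corners",A(412,190,.012),A(427,420,.012),A(672,398,.012),A(650,170,.012))
print("grip mid",A(537,140,.081), A(488,165,.081),A(588,114,.081))
for c in ([(106,158),(184,162),(178,299),(98,295)],[(268,240),(348,235),(368,372),(287,378)],[(91,362),(168,347),(206,485),(128,501)]):
    P=np.array([B(*q,.024)[:2] for q in c]);print("slab",P.mean(0),np.linalg.norm(P[1]-P[0]),np.linalg.norm(P[2]-P[1]),np.degrees(np.arctan2(*(P[0]+P[1]-P[2]-P[3])[::-1])))
print("stand plate",[A(*q,.014)[:2] for q in((75,92),(172,84),(184,230),(152,234),(152,285),(117,288),(112,240),(76,244))])
print("post base",A(128,175,.014),"top",A(49,108,.186),"tip",A(197,93,.185))
print("gauge foot",[A(*q,.025)[:2] for q in((143,366),(200,398),(125,520),(70,490))],"tab",A(90,430,.137))
```

```text
fence in corners [0.45618397 0.05333189 0.048     ] [ 0.47836355 -0.1173873   0.048     ]
guide in corners [0.57665818 0.06664956 0.048     ] [ 0.59604632 -0.09940613  0.048     ]
bed corners [0.59874467 0.08135091 0.012     ] [0.4116791  0.05806379 0.012     ] [ 0.43656837 -0.13494221  0.012     ] [ 0.6230976  -0.11271978  0.012     ]
grip mid [ 0.62423593 -0.02127063  0.081     ] [0.60278283 0.01557442 0.081     ] [ 0.64671809 -0.05991204  0.081     ]
slab [ 0.51149549 -0.2510504 ] 0.062478449634670814 0.11074096561170284 -2.850293150948766
slab [ 0.45484282 -0.38903816] 0.06369838895048957 0.10819528793801435 6.6085723222209145
slab [ 0.35870913 -0.25617035] 0.0614930987320464 0.10801302530832758 15.44413714883846
stand plate [array([0.67147469, 0.36577887]), array([0.68146955, 0.28592888]), array([0.5576543 , 0.26416638]), array([0.55333635, 0.28983335]), array([0.51129986, 0.28564137]), array([0.50776546, 0.3135886 ]), array([0.54711607, 0.32179197]), array([0.54268519, 0.35063974])]
post base [0.6020396  0.31443167 0.014     ] top [0.60270034 0.31710419 0.186     ] tip [0.61790679 0.21495717 0.185     ]
gauge foot [array([0.44421829, 0.28287869]), array([0.42077835, 0.23563268]), array([0.32470604, 0.28472254]), array([0.34580317, 0.32965208])] tab [0.38401244 0.28085352 0.137     ]
```

Run:
```python
from rig import arm
from h import *
r=np.radians
arm.move_to([0.60,-0.015,0.29],down(r(97)))
s=snap(arm,"wrist","wj1",None,1.5)
arm.move_to([0.545,-0.02,0.29],down(r(-83)))
s=snap(arm,"wrist","wj2",None,1.5)
print(arm.get_obs()["time"],arm.get_obs()["q"])
```

```text
5.3833 [-1.21994414e-01  3.56123175e-01  1.67776208e+00  8.05509252e-06
  1.10771874e+00  1.32620207e+00]
```

View pics/wj1.png

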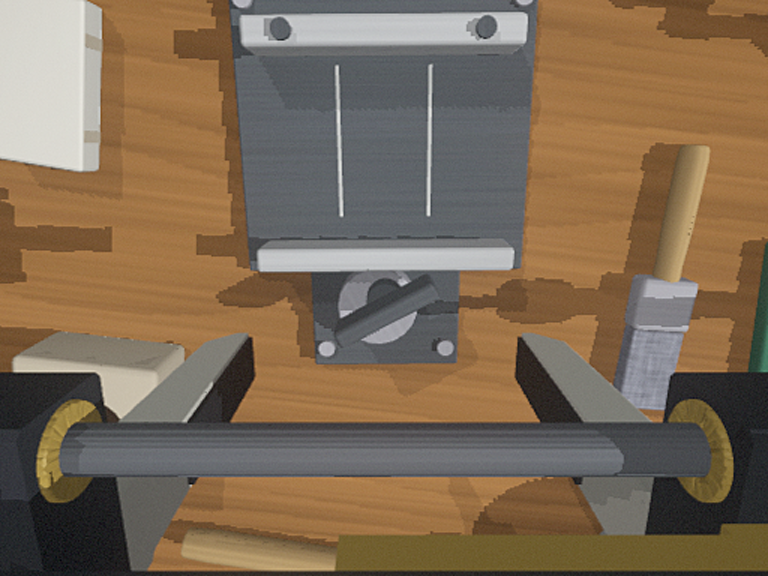

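View pics/wj2.png

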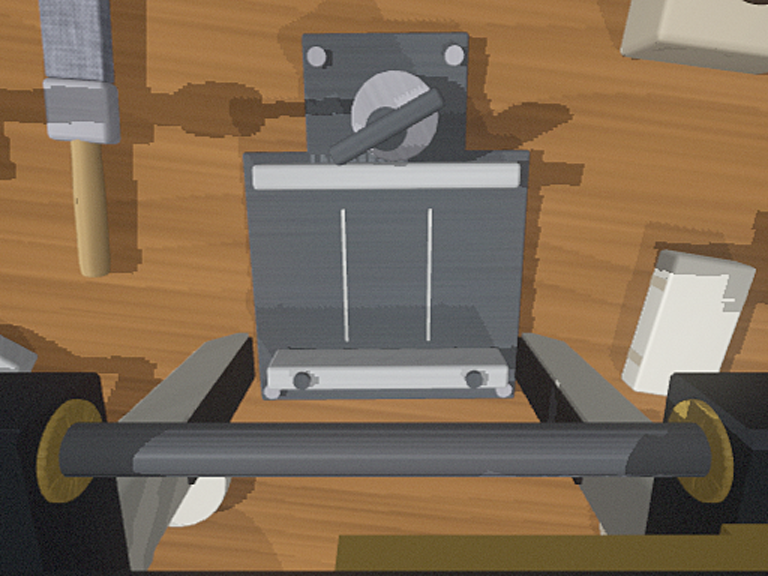

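Run:
```python
from h import *
s=load("wj2");save(s,"wj2a.png",(160,20,352,164),4);save(s,"wj2b.png",(160,134,352,278),4)
s=load("wj1");save(s,"wj1a.png",(150,0,360,60),3.8);save(s,"wj1b.png",(150,140,360,245),3.8)
```

```text
(no output)
```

View pics/wj2a.png

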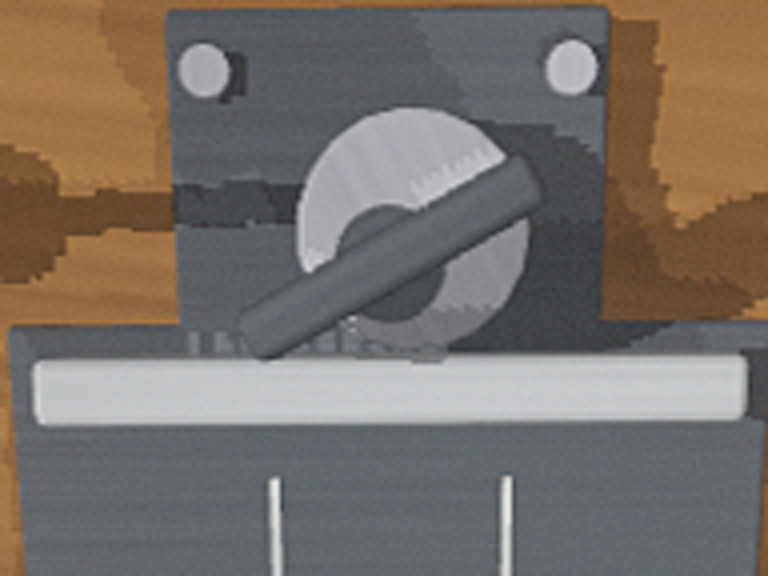

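View pics/wj2b.png

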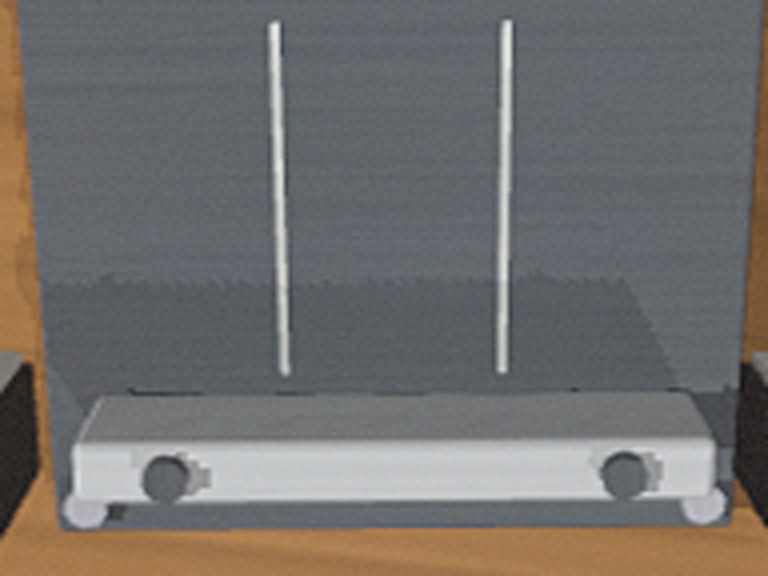

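View pics/wj1a.png

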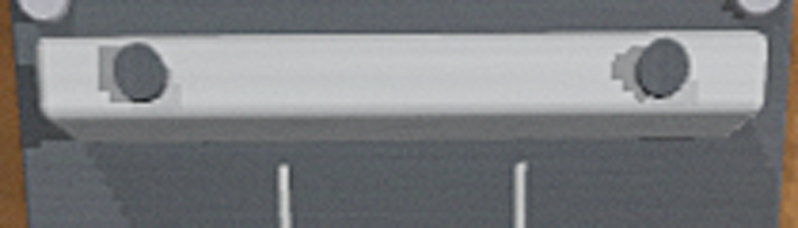

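View pics/wj1b.png

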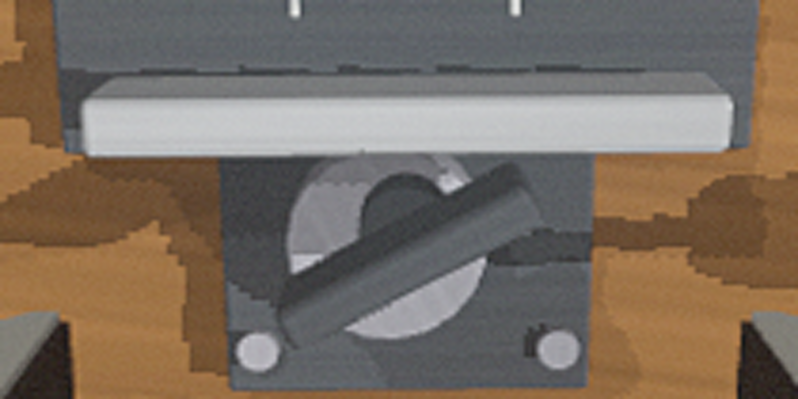

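Run:
```python
from h import *
s2=load("wj2");s1=load("wj1")
a=lambda u,v,z:p2w(s2,160+u/4-.4,20+v/4-.4,z)[:2]
b=lambda u,v,z:p2w(s2,160+u/4-.4,134+v/4-.4,z)[:2]
c=lambda u,v,z:p2w(s1,150+u/3.8-.4,0+v/3.8-.4,z)[:2]
d=lambda u,v,z:p2w(s1,150+u/3.8-.4,140+v/3.8-.4,z)[:2]
H=.048
for nm,fi,fo,gi,go in (("w2",[b(77,440,H),b(713,439,H)],[b(77,500,H),b(713,498,H)],[a(37,424,H),a(742,418,H)],[a(37,363,H),a(742,353,H)]),
  ("w1",[c(760,104,H),c(45,114,H)],[c(764,33,H),c(40,40,H)],[d(732,94,H),d(85,101,H)],[d(732,150,H),d(85,155,H)])):
    y=fi[0]-fi[1];L=np.linalg.norm(y);y/=L;x=np.array([y[1],-y[0]])
    yg=gi[0]-gi[1];Lg=np.linalg.norm(yg);yg/=Lg
    print(nm,"len",L,Lg,"yaw",np.degrees(np.arctan2(-y[0],y[1])),np.degrees(np.arctan2(-yg[0],yg[1])))
    m=(fi[0]+fi[1])/2;g=(gi[0]+gi[1])/2
    print(" fence mid",m,"width",(g-m)@x,"thick",(m-(fo[0]+fo[1])/2)@x,((go[0]+go[1])/2-g)@x, "guide dy",(g-m)@y)
P=[a(514,153,.081),a(542,195,.081),a(265,360,.081),a(240,318,.081)]
print("bar",np.mean(P,0),np.linalg.norm(P[0]-P[1]),np.linalg.norm(P[1]-P[2]),np.degrees(np.arctan2(*(P[2]+P[3]-P[0]-P[1])[::-1])))
# white lines
l=[b(275,22,.012),b(285,375,.012)];r=[b(507,20,.012),b(502,373,.012)]
print("lines",l,r)
```

```text
w2 len 0.1655767315223006 0.16704825178203594 yaw 7.033725096155713 7.431788345225339
 fence mid [ 0.47143908 -0.03137117] width 0.12169473533844974 thick 0.01697691449613915 0.014531138065114604 guide dy 0.0013762056359562485
w1 len 0.16620666150703017 0.16648465561304565 yaw 7.696390365524969 7.603802596144487
 fence mid [ 0.46907539 -0.03126881] width 0.1229514656156133 thick 0.015264405985154014 0.01454423911458195 guide dy -6.612872180203789e-05
bar [ 0.62735591 -0.01044268] 0.00997361165099799 0.06599744275936968 126.74365949387958
lines [array([0.57090325, 0.01287   ]), array([4.71367672e-01, 1.72044265e-05])] [array([ 0.57890068, -0.04835895]), array([ 0.47945543, -0.06139571])]
```

Run:
```python
from rig import arm
from h import *
r=np.radians
p=np.array([0.6275,-0.0105,0])
arm.command_gripper(0.05)
arm.move_to(p+[0,0,.25],down(r(36.7)))
print(arm.servo_line(p+[0,0,.139],rate=.12,until_force=15))
arm.command_gripper(0.0)
o=arm.get_obs();print(o["gripper_width"],o["wrist_force"],o["ft_torque"],o["position"])
q=o["q"].copy()
for k in range(4):
    q[5]+=1.05/4;arm.goto_joints(q)
    o=arm.get_obs();print(o["time"],o["wrist_force"].round(1),o["ft_torque"].round(2),R.from_rotvec(o["tool_rot"]).as_matrix()[:2,1])
arm.command_gripper(0.05)
arm.servo_line(p+[0,0,.25])
arm.move_to([0.545,-0.02,0.29],down(r(-82.6)))
s=snap(arm,"wrist","wj3",None,1.5)
save(s,"wj3a.png",(160,20,352,164),4);save(s,"wj3b.png",(160,134,352,278),4)
```

```text
False
0.011915553723702265 [0.01661082 1.11220412 0.74303172] [ 0.024681   -0.02215528 -0.00371299] [ 0.62756014 -0.01045867  0.13904701]
10.1583 [ 0.7 -0.   0.8] [-0.04 -0.03 -0.1 ] [0.9279887  0.37260826]
10.5167 [0.2 0.6 1.5] [-0.06  0.02 -0.09] [0.99258525 0.12155039]
10.875 [ 0.7 -0.2  0.3] [-0.1   0.08 -0.11] [ 0.99026047 -0.13922702]
11.2333 [ 1.1 -0.3 -0.1] [-0.06  0.09 -0.19] [ 0.92038527 -0.39101273]
```

View pics/wj3a.png

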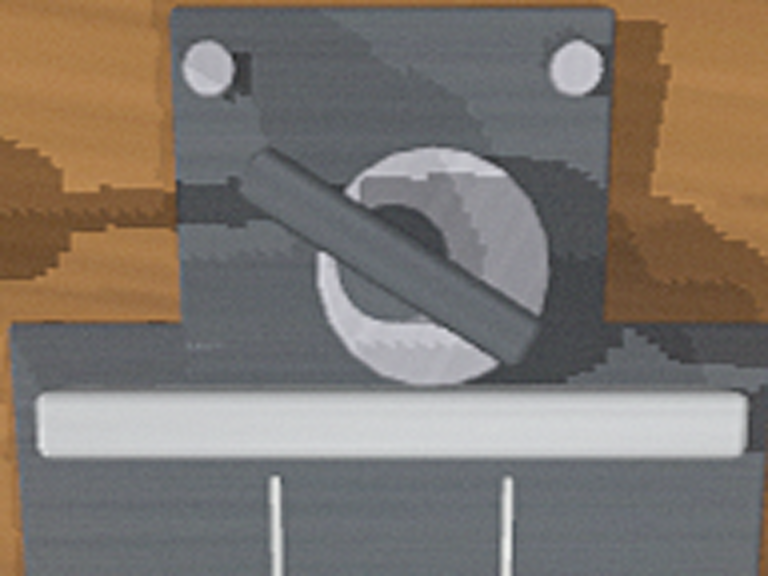

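View pics/wj3b.png

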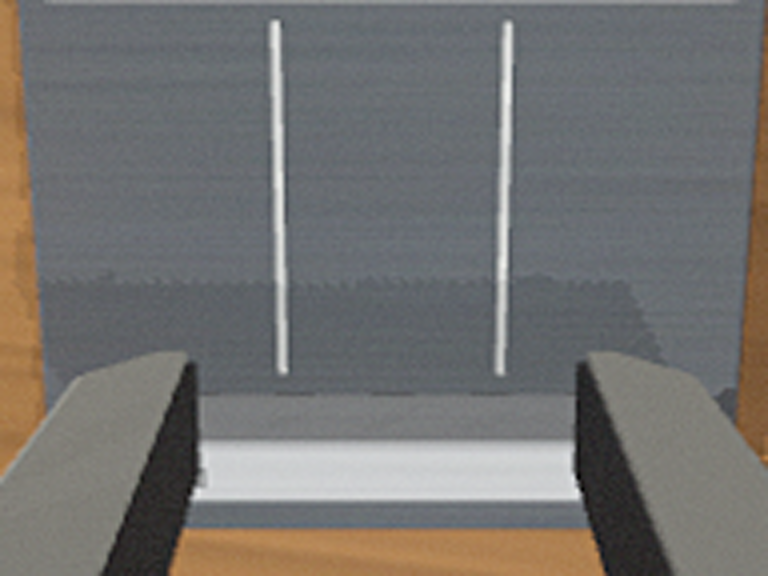

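Run:
```python
from rig import arm
from h import *
r=np.radians
s2=load("wj3")
a=lambda u,v,z:p2w(s2,160+u/4-.4,20+v/4-.4,z)[:2]
b=lambda u,v,z:p2w(s2,160+u/4-.4,134+v/4-.4,z)[:2]
H=.048;x=np.array([np.cos(r(7.4)),np.sin(r(7.4))])
f=[b(390,440,H)@x,b(390,500,H)@x,b(390,394,.012)@x]
g=[(a(40,458,H)+a(745,455,H))@x/2,(a(40,393,H)+a(745,389,H))@x/2]
print("fence in,out,foot",f,"guide",g,"w via centres",(g[0]+g[1]-f[0]-f[1])/2-.017,"top",g[0]-f[0],"foot",g[0]-f[2])
P=[a(520,368,.081),a(542,330,.081),a(266,146,.081),a(240,188,.081)]
print("bar",np.mean(P,0),np.degrees(np.arctan2(*(P[2]+P[3]-P[0]-P[1])[::-1])))
arm.command_gripper(.093)
arm.move_to([0.585,-0.022,0.27],down(r(97.4)))
s=snap(arm,"wrist","wj4",None,1.5);save(s,"wj4a.png",(150,0,350,200),3)
```

```text
fence in,out,foot [np.float64(0.4634962107021463), np.float64(0.4463908855380224), np.float64(0.4614962198235626)] guide [np.float64(0.5768254767936859), np.float64(0.5921043925251345)] w via centres 0.11252138653932582 top 0.1133292660915396 foot 0.1153292569701233
bar [ 0.62701357 -0.0110214 ] 65.42591091490486
```

View pics/wj4a.png

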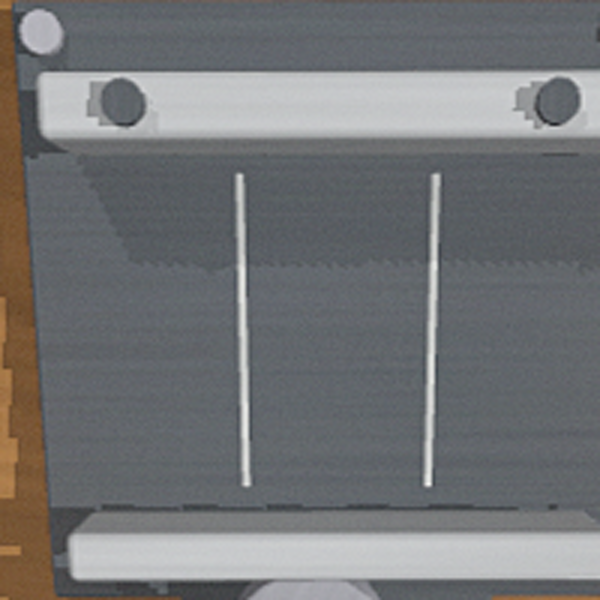

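Run:
```python
from h import *
r=np.radians
s=load("wj4");x=np.array([np.cos(r(7.4)),np.sin(r(7.4))])
d=lambda v,z,u=330:p2w(s,150+u/3-.35,v/3-.35,z)[:2]@x
H=.048;B=.012
fi,fo,ff,gi,go,gf=d(137,H),d(71,H),d(154,B),d(534,H),d(580,H),d(512,B)
print(fi-fo,go-gi,"top",gi-fi,"centres",(gi+go-fi-fo)/2-.017,"foot",gf-ff, ff,gf,fi)
y=np.array([-x[1],x[0]])
print([p2w(s,150+u/3-.35,v/3-.35,B)[:2]@y for u,v in((240,174),(246,486),(436,174),(429,486))], np.array([.4712,-.0313])@y)
```

```text
0.016877812670060388 0.014750675577072991 top 0.11387982471295172 centres 0.11269406883651843 foot 0.11468656339795624 0.46194496358132076 0.576631526979277 0.46213215128998214
[np.float64(-0.12240834460402844), np.float64(-0.12257238804568579), np.float64(-0.060569612579393986), np.float64(-0.06015850459250711)] -0.09172779248993831
```

Run:
```python
from rig import arm
from h import *
r=np.radians
g=np.array([.384,.283]);t=np.array([np.cos(r(153)),np.sin(r(153))])
arm.move_to([*(g-.06*t),.31],down(r(63)))
s=snap(arm,"wrist","wg1",None,1.5)
```

```text
(no output)
```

View pics/wg1.png

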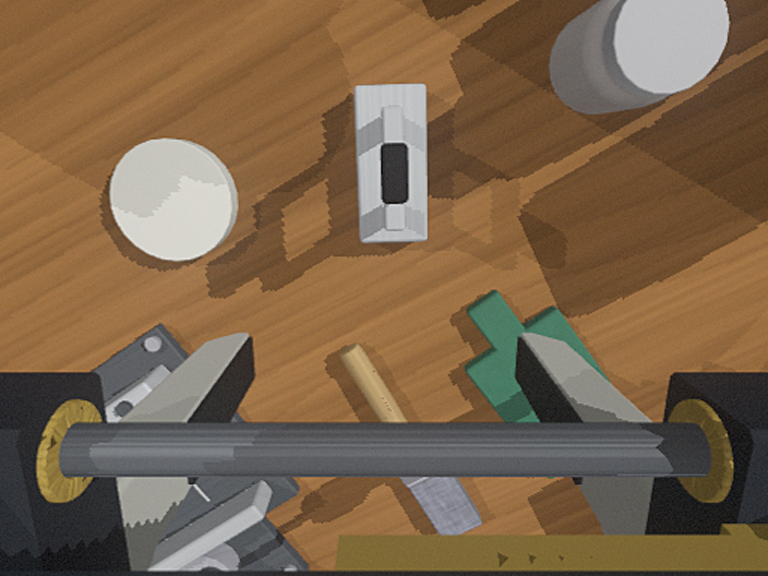

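Run:
```python
from h import *
s=load("wg1");p=lambda u,v,z:p2w(s,u/1.5-.2,v/1.5-.2,z)[:2]
for c,z in(([(355,85),(426,84),(427,240),(361,241)],.025),([(381,143),(407,143),(408,203),(383,204)],.137)):
    P=np.array([p(*q,z) for q in c]);v=P[2]+P[3]-P[0]-P[1]
    print(P.mean(0),np.linalg.norm(P[0]-P[1]),np.linalg.norm(P[1]-P[2]),np.degrees(np.arctan2(v[1],v[0])))
```

```text
[0.38676401 0.28701869] 0.048302088444673354 0.10740747939894586 -25.514126150758145
[0.38687374 0.28654602] 0.01263256833196473 0.028956722871247818 -25.312599740500815
```

```bash
cat >> h.py <<'E'
X=np.array([np.cos(np.radians(7.4)),np.sin(np.radians(7.4))]);Y=np.array([-X[1],X[0]])
def F(xx,yy): return xx*X+(-.0915+yy)*Y   # xx: absolute coordinate along X
E
python3 - <<'E'
from rig import arm
from h import *
r=np.radians
g=[.3868,.2868]
arm.command_gripper(.06)
arm.move_to([*g,.26],down(r(64.6)))
print(arm.servo_line([*g,.185],until_force=15))
arm.command_gripper(0)
o=arm.get_obs();print(o["gripper_width"],o["wrist_force"],o["position"])
arm.servo_line([*g,.29])
f=arm.get_obs()["wrist_force"];print("held",f)
c=F(.5192,.05)
arm.move_to([*c,.29],down(r(97.4)))
arm.servo_line([*c,.246])
s=snap(arm,"wrist","wc1",None,1.5)
snap(arm,"top","tc1",(190,110,350,260),4)
print(arm.get_obs()["time"])
E
```

```text
False
0.013920758968539249 [-0.02222948 -1.15955383  1.72626388] [0.38679442 0.28681755 0.18503377]
held [ 0.21490065 -0.02424138 -3.69988555]
23.8417
```

View pics/wc1.png

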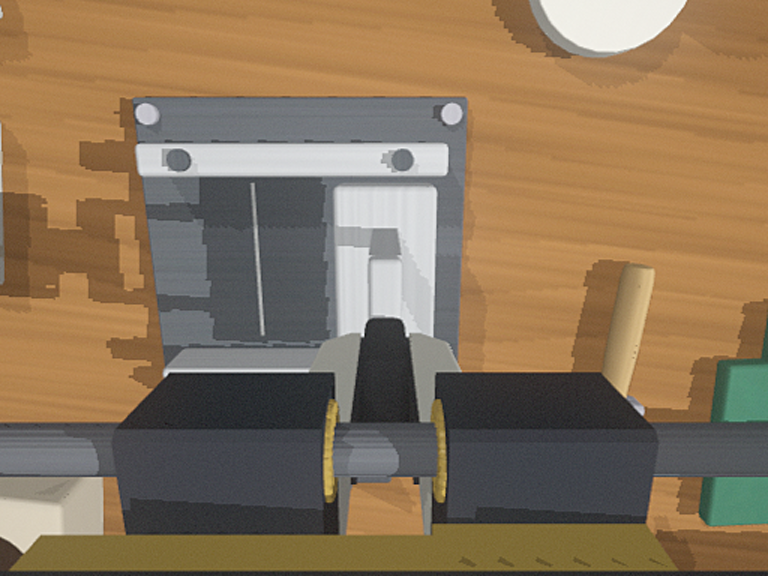

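View pics/tc1.png

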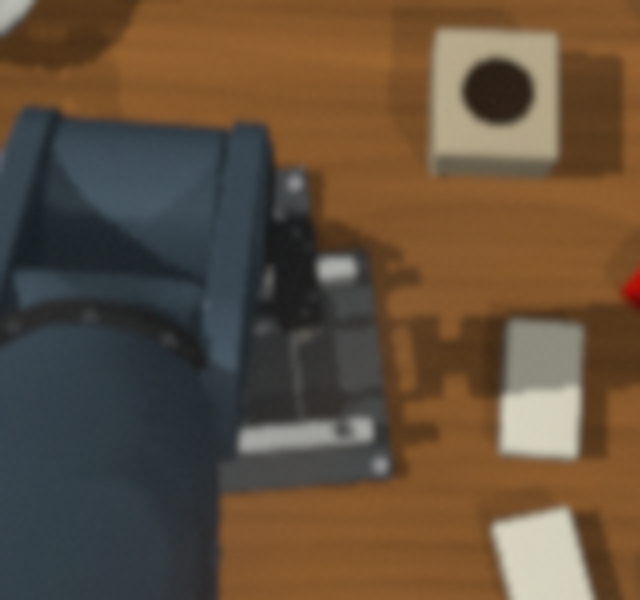

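Run:
```python
from h import *
s=load("wc1");p=lambda u,v,z:p2w(s,u/1.5-.2,v/1.5-.2,z)[:2]
save(s,"wc1a.png",(80,80,320,180),3.3)
print(p(385,185,.087)@X,p(300,176,.048)@X,p(300,145,.048)@X)
```

```text
0.4639932525363264 0.4618263170427681 0.445585507259083
```

View pics/wc1a.png

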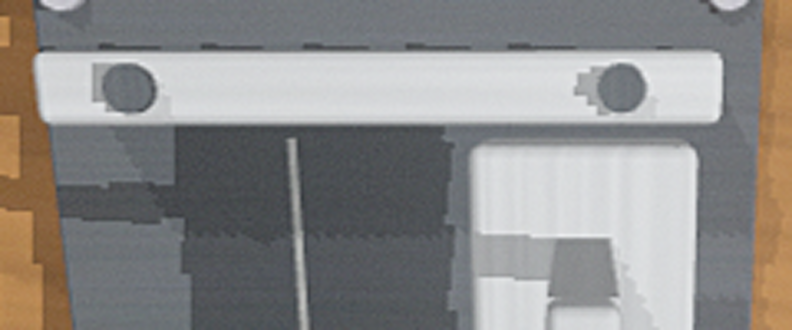

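Run:
```python
from rig import arm
from h import *
c=F(.5197,.05)
o=arm.get_obs();print(o["wrist_force"])
arm.servo_line([*c,.246])
h=arm.servo_line([*c,.19],rate=.03,until_force=6)
o=arm.get_obs();print(h,o["position"],o["wrist_force"],o["ft_torque"],o["time"])
```

```text
[-0.88483013 -0.17363709 -3.08255563]
True [0.52073043 0.02577371 0.19691106] [-0.57086221 -0.12664484  5.07674508] [-0.00136102  0.15543535 -0.01585329] 25.55
```

Run:
```python
from rig import arm
from h import *
arm.sleep(.3)
z=.1972
for yy in(.05,):
    arm.servo_line([*F(.5197,yy),z],rate=.02)
    res=[]
    for d in(-.006,.006,-.006,.006):
        h=arm.servo_line([*F(.5197+d,yy),z],rate=.01,until_force=6)
        o=arm.get_obs();res.append(o["position"][:2]@X);print(h,res[-1],o["position"][:2]@Y,(o["wrist_force"][:2]@X).round(2),o["ft_torque"].round(2))
        arm.servo_line([*F(.5197,yy),z],rate=.02);
        print((arm.get_obs()["wrist_force"][:2]@X).round(2))
```

```text
True 0.5163193764924104 -0.04151134513869516 2.49 [ 0.16 -0.62  0.08]
-0.0
True 0.5208373631684902 -0.04150110217274676 -2.61 [-0.17  0.42 -0.01]
-0.42
True 0.5158899878545015 -0.041485842838031535 2.86 [ 0.11 -0.54  0.01]
-3.11
True 0.5208803337245813 -0.041503929144006434 -1.6 [-0.19  0.38  0.04]
-0.51
```

Run:
```python
from rig import arm
from h import *
z=.1976
def row(xs):
    for x in xs:
        arm.servo_line([*F(x,.05),z],rate=.02);arm.sleep(.1)
        o=arm.get_obs();print((o["position"][:2]@X*1e3).round(2),(o["wrist_force"]@[*X,0]).round(2),(o["wrist_force"][2]).round(2),(o["ft_torque"]@[*Y,0]).round(3),(o["ft_torque"]@[*X,0]).round(3))
row(np.arange(.5185,.5149,-.0005));print();row(np.arange(.5155,.5225,.0005));print();row(np.arange(.522,.518,-.0005))
print(arm.get_obs()["time"])
```

```text
518.49 -0.55 -2.92 -0.015 0.101
518.02 -0.83 -3.16 -0.031 0.053
517.55 0.06 -3.4 -0.113 0.06
517.26 3.12 -2.74 -0.669 0.154
516.99 2.87 -3.47 -1.388 0.242
516.65 4.92 -2.58 -1.447 0.318
516.33 6.39 -1.6 -1.559 0.293
515.97 5.89 -0.84 -1.59 0.247

516.21 5.9 -0.46 -1.313 0.256
516.39 4.71 0.42 -1.226 0.176
516.59 5.23 -0.49 -1.039 0.062
516.82 2.75 -0.72 -0.718 -0.124
517.09 0.32 -3.39 -0.152 -0.052
517.86 0.38 -3.7 -0.009 0.01
518.47 -0.26 -3.38 -0.006 0.049
518.99 0.51 -3.18 -0.027 0.051
519.5 -0.08 -2.55 -0.007 0.047
519.99 0.22 -3.57 -0.008 0.011
520.41 -0.86 -2.65 0.285 0.036
520.73 -3.39 -1.37 0.954 -0.004
521.02 -5.2 -0.15 1.405 -0.094
521.27 -7.65 1.45 1.652 -0.114
521.64 -7.62 1.4 1.734 -0.08

521.44 -6.87 -0.14 1.415 -0.024
521.26 -4.28 -4.38 1.205 0.018
521.05 -2.19 -4.64 0.845 0.079
520.75 -1.36 -4.38 0.482 0.108
520.26 -0.92 -3.67 -0.038 0.044
519.54 0.16 -1.82 0.004 0.01
519.0 0.3 -2.58 -0.048 0.011
518.5 -0.09 -4.21 -0.009 -0.022
518.01 0.29 -3.14 -0.019 0.011
40.15
```

Run:
```python
from rig import arm
from h import *
z=.1969;xx=.5188
for yy in(.05,.025,0,-.025,-.05,-.055):
    arm.servo_line([*F(xx,yy),z],rate=.04)
    arm.sleep(.4)
    o=arm.get_obs();print(yy,(o["position"][:2]@X*1e3).round(2),((o["position"][:2]@Y+.0915)*1e3).round(2),o["position"][2],o["wrist_force"].round(2),o["ft_torque"].round(2))
snap(arm,"side","sd2",(150,150,350,300),4)
snap(arm,"wrist","wc2",None,1.5)
print(o["time"])
```

```text
0.05 518.86 50.01 0.19699303607968066 [-0.34  1.09  1.23] [0.04 0.34 0.  ]
0.025 518.93 24.86 0.19702912904708636 [ 2.14 -2.7   3.08] [-0.88 -0.27  0.18]
0 518.78 0.17 0.1971683079071369 [0.34 0.22 7.87] [-0.13  0.05 -0.04]
-0.025 519.03 -23.07 0.19854817693101862 [-5.28 13.45 26.28] [ 3.94  1.14 -0.06]
-0.05 519.11 -48.62 0.19860246949107208 [-4.61  9.85 25.85] [3.31 1.06 0.01]
-0.055 519.05 -53.65 0.1982142791774158 [-3.96  8.22 21.34] [ 3.1   0.78 -0.05]
46.175
```

View pics/sd2.png

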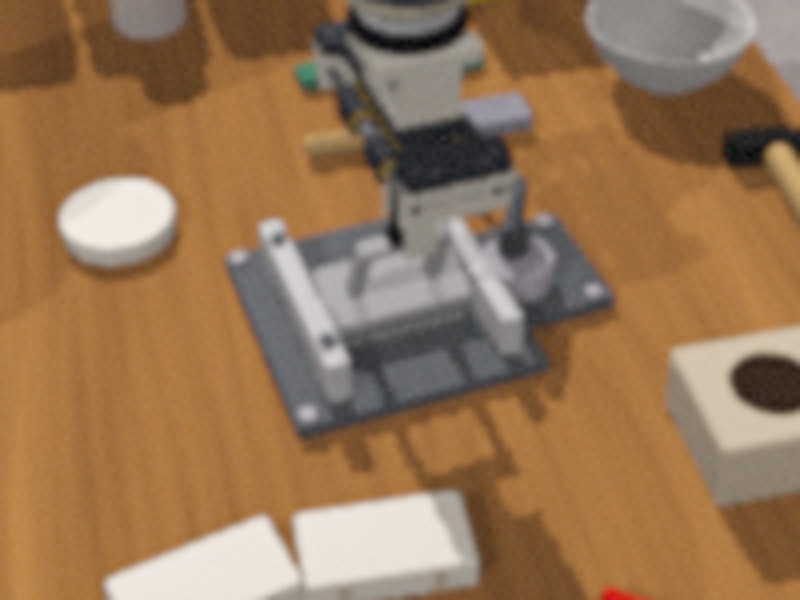

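View pics/wc2.png

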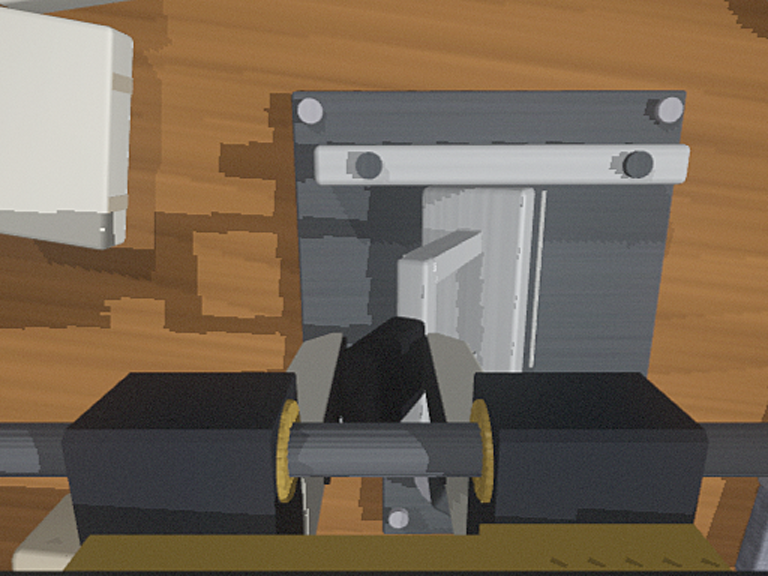

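Run:
```python
from rig import arm
from h import *
xx=.5188
for yy,z in((-.04,.1995),(-.025,.2005),(-.012,.2000),(-.003,.1985)):
    arm.servo_line([*F(xx,yy),z],rate=.04)
    arm.sleep(.2)
    o=arm.get_obs();print(yy,((o["position"][:2]@Y+.0915)*1e3).round(2),o["position"][2],o["wrist_force"].round(2),o["ft_torque"].round(2),o["gripper_width"])
snap(arm,"wrist","wc3",None,1.5)
snap(arm,"side","sd3",(150,150,350,300),4)
```

```text
-0.04 -39.35 0.20037389136487802 [-0.83  4.37 14.6 ] [1.3  0.31 0.02] 0.022988704971381377
-0.025 -23.94 0.20073445314405147 [0.16 6.2  7.73] [ 1.81 -0.02  0.03] 0.019233952873302915
-0.012 -12.07 0.1996404204539295 [-0.98  1.35 -0.87] [0.21 0.23 0.04] 0.014090058279843807
-0.003 -3.31 0.19948477522182845 [ 0.64 -0.48  6.66] [-0.01 -0.05 -0.04] 0.013779876423940336
```

View pics/wc3.png

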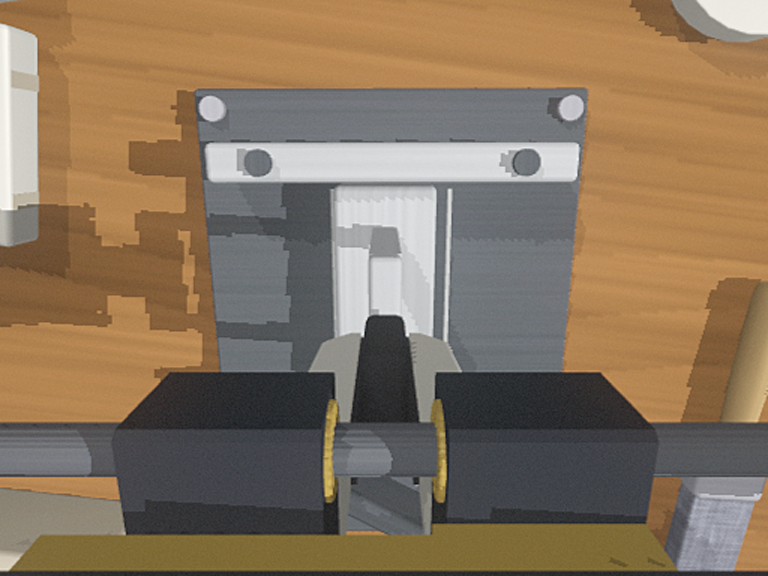

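View pics/sd3.png

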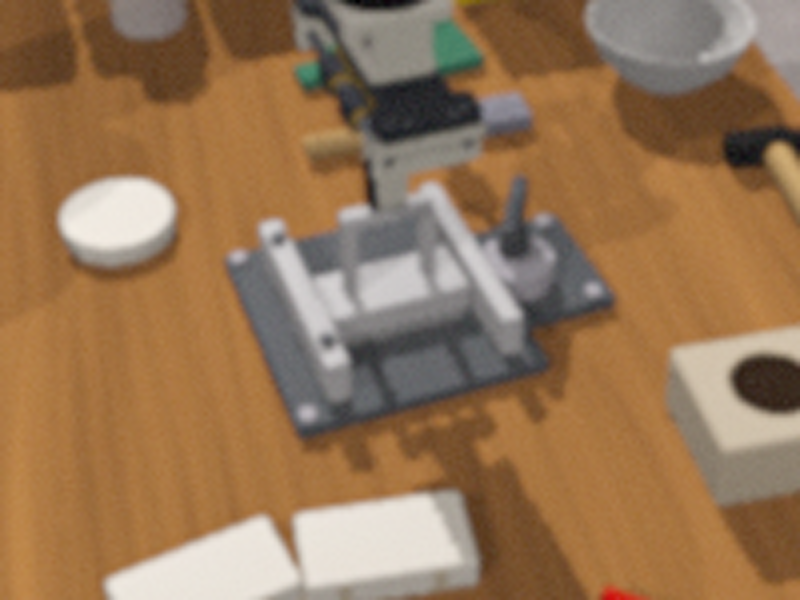

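Run:
```python
from rig import arm
from h import *
xx=.5188
def st(l):
    o=arm.get_obs();print(l,((o["position"][:2]@X)*1e3).round(2),((o["position"][:2]@Y+.0915)*1e3).round(2),o["position"][2].round(4),o["wrist_force"].round(2),o["ft_torque"].round(2),o["gripper_width"].round(4))
arm.command_gripper(.03);arm.sleep(.3);st("open")
arm.servo_line([*F(xx,-.003),.197],rate=.04)
arm.command_gripper(0);arm.sleep(.2);st("grip")
arm.servo_line([*F(xx,-.003),.1985],rate=.02);arm.sleep(.2);st("lift")
for yy in(-.008,-.013,-.02,-.03,-.04,-.05,-.055):
    h=arm.servo_line([*F(xx,yy),.1985],rate=.03,until_force=8);arm.sleep(.2);st((yy,h))
    if h: break
snap(arm,"wrist","wc4",None,1.5)
```

```text
Traceback (most recent call last):
AttributeError: 'float' object has no attribute 'round'
```

```bash
cat >> h.py <<'E'
def st(arm,l):
    o=arm.get_obs();p=o["position"];print(l,"X%.2f Y%.2f z%.2f"%(p[:2]@X*1e3,(p[:2]@Y+.0915)*1e3,p[2]*1e3),o["wrist_force"].round(1),o["ft_torque"].round(2),"w%.4f t%.1f"%(o["gripper_width"],o["time"]))
E
python3 - <<'E'
from rig import arm
from h import *
xx=.5188
st(arm,"open")
arm.servo_line([*F(xx,-.003),.197],rate=.04)
arm.command_gripper(0);arm.sleep(.2);st(arm,"grip")
arm.servo_line([*F(xx,-.003),.1985],rate=.02);arm.sleep(.2);st(arm,"lift")
for yy in(-.008,-.013,-.02,-.03,-.04,-.05,-.055):
    h=arm.servo_line([*F(xx,yy),.1985],rate=.03,until_force=8);arm.sleep(.2);st(arm,(yy,h))
    if h: break
snap(arm,"wrist","wc4",None,1.5)
E
```

```text
open X518.80 Y-3.01 z198.49 [0.2 0.3 0.4] [ 0.04  0.01 -0.02] w0.0302 t49.9
grip X518.75 Y-3.01 z196.95 [-0.1 -0.1 -2.5] [-0.06  0.01  0.03] w0.0136 t50.8
lift X518.75 Y-2.98 z198.42 [-0.3  0.3 -2.9] [ 0.05 -0.02  0.01] w0.0141 t51.2
(-0.008, False) X518.80 Y-7.97 z198.50 [-0.  -0.3 -3.1] [-0.01  0.03 -0.05] w0.0139 t51.7
(-0.013, False) X518.80 Y-12.95 z198.50 [ 0.3  0.8 -3.4] [-0.01 -0.04 -0.01] w0.0140 t52.2
(-0.02, False) X518.78 Y-19.94 z198.49 [ 0.4 -0.6 -3.8] [0.03 0.02 0.  ] w0.0139 t52.8
(-0.03, False) X518.79 Y-29.93 z198.49 [ 0.3  0.6 -3.1] [ 0.04 -0.03 -0.07] w0.0140 t53.5
(-0.04, False) X518.79 Y-39.94 z198.51 [ 0.3 -0.6 -3.1] [ 0.03  0.05 -0.03] w0.0139 t54.2
(-0.05, False) X518.81 Y-49.91 z198.50 [ 0.   0.3 -4. ] [ 0.03 -0.04 -0.02] w0.0136 t54.9
(-0.055, False) X518.78 Y-54.98 z198.49 [-0.  -0.9 -3.4] [0.03 0.03 0.02] w0.0137 t55.4
```

View pics/wc4.png

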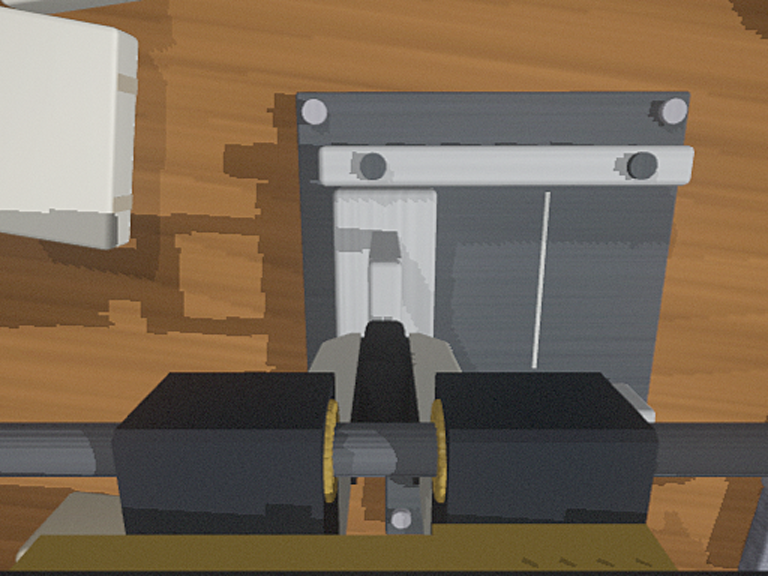

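Run:
```python
from rig import arm
from h import *
xx=.5188
arm.servo_line([*F(xx,-.055),.1971],rate=.02,until_force=5);arm.sleep(.2);st(arm,"down")
arm.command_gripper(.04);arm.sleep(.3)
arm.servo_line([*F(xx,-.055),.29])
r=np.radians
# look at stand: toe dir 189deg. camera (tool x) toward ... 
arm.move_to([.60,.24,.36],down(r(0)))
s=snap(arm,"wrist","ws1",None,1.5)
st(arm,"")
```

```text
down X518.77 Y-54.98 z197.07 [-0.5  0.1 -2.4] [ 0.01 -0.03 -0.01] w0.0140 t55.9
 X625.94 Y251.76 z359.75 [-0.6  0.3 -0.5] [-0.07  0.08  0.02] w0.0401 t59.6
```

View pics/ws1.png

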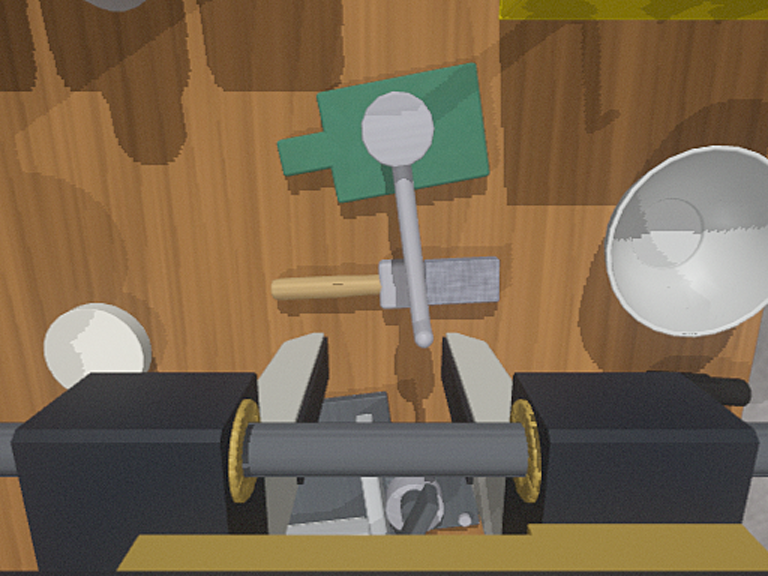

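Run:
```python
from h import *
s=load("ws1");p=lambda u,v,z:p2w(s,u/1.5-.2,v/1.5-.2,z)[:2]
c=p(397,129,.186);t=p(424,339,.196);print("axis",c,"tip",t,np.linalg.norm(t-c),np.degrees(np.arctan2(*(t-c)[::-1])))
e=(p(277,143,.014)+p(285,176,.014))/2;b=(p(325,132,.014)+p(333,166,.014))/2
print("toe",e,b,np.linalg.norm(e-c),np.degrees(np.arctan2(*(e-c)[::-1])),np.degrees(np.arctan2(*(e-b)[::-1])))
for q,w in (((319,95),(474,64)),((340,202),(488,174)),((474,64),(488,174)),((319,95),(340,202))):
    d=p(*w,.014)-p(*q,.014);print(np.degrees(np.arctan2(*d[::-1])))
```

```text
axis [0.60565411 0.3199294 ] tip [0.61997052 0.2153895 ] 0.1055156380150554 -82.20203180647925
toe [0.51432882 0.30190294] [0.55407919 0.31020218] 0.0930873859346251 -168.83407621520692 -168.20696794740428
10.52532715999181
10.527421106049792
-79.67956301452098
-80.14714259855891
```

Run:
```python
from rig import arm
from h import *
r=np.radians
c=np.array([.6055,.3195]);
def pos(a,rad=.08): return c+rad*np.array([np.cos(r(a)),np.sin(r(a))])
arm.move_to([*pos(-82.2),.32],down(r(7.8)))
print(arm.servo_line([*pos(-82.2),.247],rate=.1,until_force=10))
arm.command_gripper(.014);st(arm,"")
for a in np.linspace(-82.2,-171,14)[1:]:
    arm.servo_line([*pos(a),.247],rot=down(r(a+90)),rate=.08)
st(arm,"end")
arm.command_gripper(.04)
arm.servo_line([*pos(a),.33])
arm.move_to([.54,.24,.36],down(r(0)))
s=snap(arm,"wrist","ws2",None,1.5)
st(arm,"")
```

```text
False
 X642.16 Y250.34 z246.98 [ 0.   0.1 -0.6] [-0.03  0.12  0.  ] w0.0136 t61.4
end X561.76 Y327.78 z246.96 [-0.2  0.3 -0.7] [ 0.01  0.16 -0.02] w0.0143 t64.9
 X566.35 Y260.08 z359.62 [0.1 0.1 0.6] [-0.08  0.03 -0.04] w0.0399 t67.6
```

View pics/ws2.png

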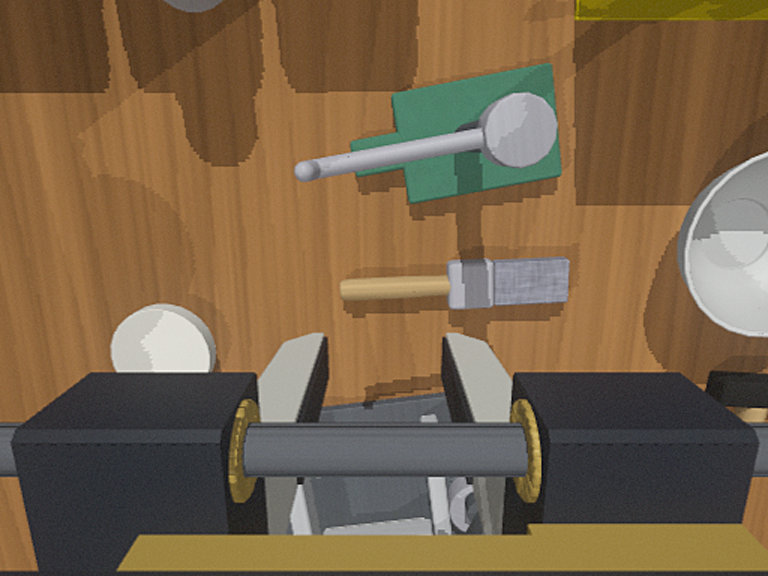

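Run:
```python
from h import *
s=load("ws2");p=lambda u,v,z:p2w(s,u/1.5-.2,v/1.5-.2,z)[:2]
c=p(520,130,.186);t=p(309,171,.196);print("axis",c,"tip",t,np.linalg.norm(t-c),np.degrees(np.arctan2(*(t-c)[::-1])))
```

```text
axis [0.60505751 0.31978865] tip [0.50365673 0.30107198] 0.10311369288865252 -169.54198956827545
```

Run:
```python
from rig import arm
from h import *
r=np.radians
xx=.5188
arm.command_gripper(.05)
arm.move_to([*F(xx,-.055),.27],down(r(97.4)))
arm.servo_line([*F(xx,-.055),.197],until_force=12)
arm.command_gripper(0);st(arm,"grip")
arm.servo_line([*F(xx,-.055),.34]);st(arm,"lift")
arm.move_to([.43,.10,.34],down(r(60)))
c=np.array([.6053,.3198]);u=np.array([np.cos(r(-169.5)),np.sin(r(-169.5))])
arm.move_to([*(c+.185*u),.34],down(r(10.5)))
arm.servo_line([*(c+.185*u),.307]);st(arm,"pre")
snap(arm,"side","sh1",(130,60,330,210),4)
snap(arm,"wrist","wh1",None,1.5)
```

```text
grip X518.84 Y-54.93 z197.12 [-0.7  0.5  2.2] [ 0.23  0.07 -0.03] w0.0140 t71.3
lift X518.48 Y-54.90 z338.99 [ 0.2  0.5 -3.8] [ 0.07  0.06 -0.04] w0.0138 t72.4
pre X456.83 Y320.18 z307.07 [-0.3 -0.3 -2.5] [-0.08  0.04 -0.  ] w0.0137 t74.9
```

View pics/sh1.png

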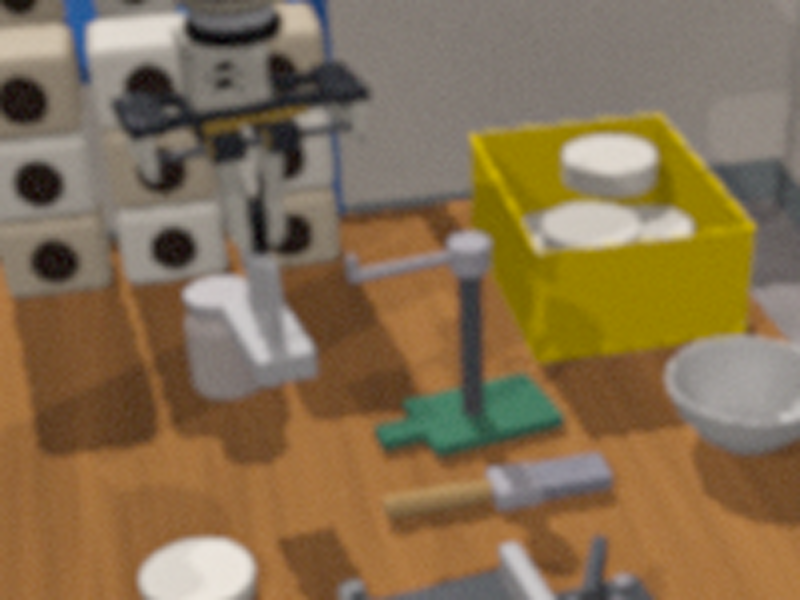

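View pics/wh1.png

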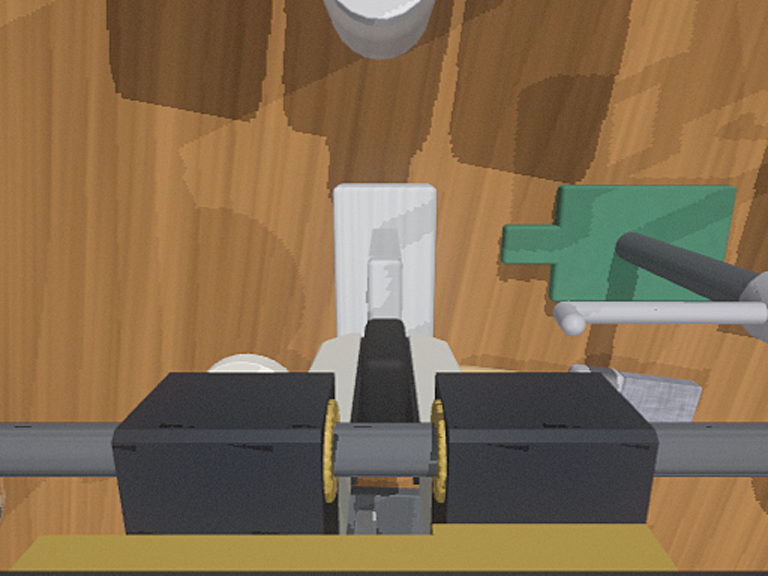

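Run:
```python
from rig import arm
from h import *
r=np.radians
c=np.array([.6053,.3198]);u=np.array([np.cos(r(-169.5)),np.sin(r(-169.5))])
h=arm.servo_line([*(c+.060*u),.307],rate=.08,until_force=6);st(arm,("in",h))
if not h:
    h=arm.servo_line([*(c+.060*u),.274],rate=.03,until_force=4);st(arm,("down",h))
snap(arm,"side","sh2",(130,60,330,210),4)
```

```text
('in', False) X581.29 Y327.48 z307.11 [-1.  -0.2 -3.1] [-0.02  0.08 -0.  ] w0.0140 t76.7
('down', True) X581.47 Y327.43 z279.77 [-1.5 -0.3  5.8] [-0.18  0.34 -0.07] w0.0137 t77.5
```

View pics/sh2.png

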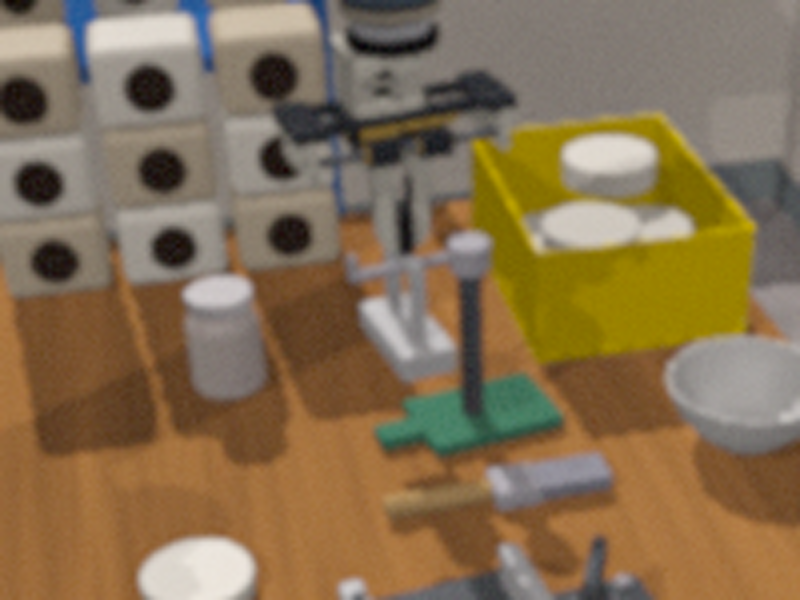

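Run:
```python
from rig import arm
from h import *
r=np.radians
c=np.array([.6053,.3198]);u=np.array([np.cos(r(-169.5)),np.sin(r(-169.5))])
arm.command_gripper(.03);arm.sleep(.3);st(arm,"")
arm.servo_line([*(c+.060*u),.36],rate=.08)
arm.command_gripper(.093)
arm.move_to([.45,-.20,.36],down(r(97.4)))
s=snap(arm,"side","sh3",(130,60,330,210),4)
snap(arm,"wrist","wl1",None,1.5)
snap(arm,"top","tl1")
save(load("tl1"),"tl1a.png",(120,110,440,320),2.4)
```

```text
X581.03 Y327.28 z278.59 [-0.8 -0.2  0.9] [-0.07  0.11  0.01] w0.0298 t78.4
```

View pics/sh3.png

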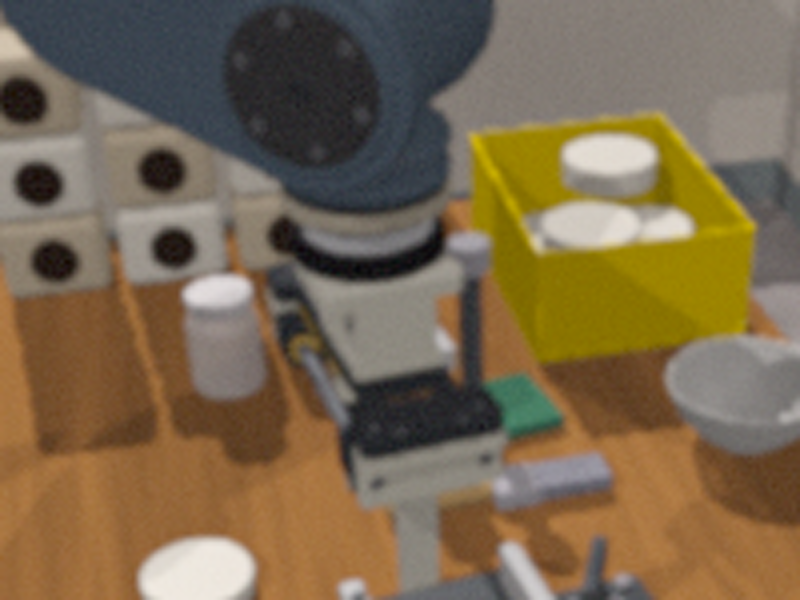

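View pics/wl1.png

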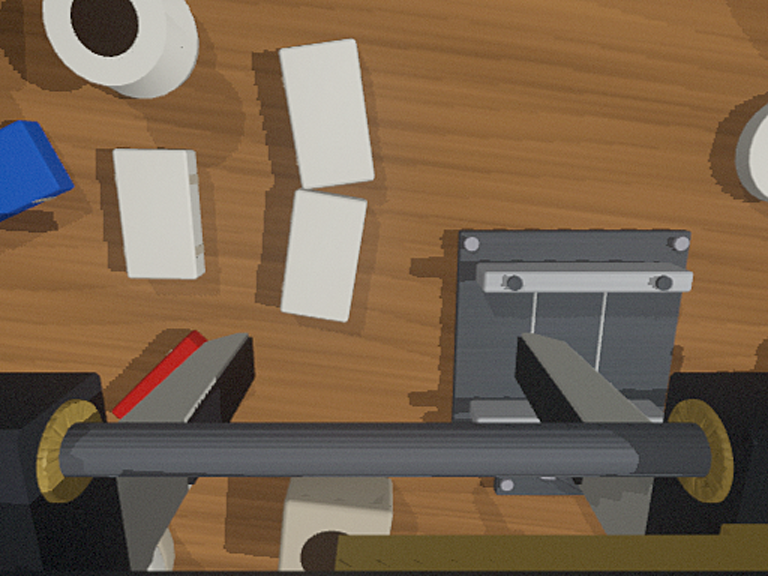

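View pics/tl1a.png

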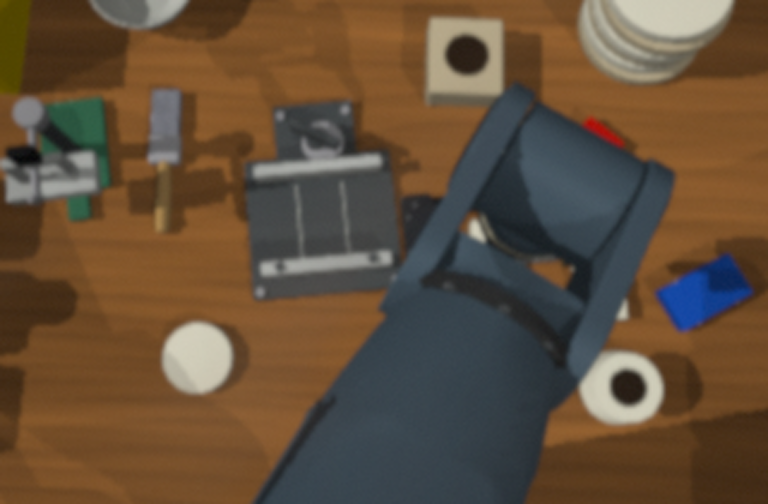

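```bash
cat >> h.py <<'E'
def slab(s,c,k=1.5,z=.024,off=(0,0)):
    P=np.array([p2w(s,off[0]+u/k-.2,off[1]+v/k-.2,z)[:2] for u,v in c])
    d=P[0]+P[1]-P[2]-P[3];a=np.degrees(np.arctan2(d[1],d[0]))
    print("slab",P.mean(0).round(4),"short",np.linalg.norm(P[0]-P[1]).round(4),np.linalg.norm(P[2]-P[3]).round(4),"long",np.linalg.norm(P[1]-P[2]).round(4),np.linalg.norm(P[0]-P[3]).round(4),"long dir",a.round(2))
    return P.mean(0),a
E
python3 - <<'E'
from rig import arm
from h import *
r=np.radians
s=load("wl1")
A=slab(s,[(281,50),(355,39),(374,178),(303,189)]);B=slab(s,[(297,190),(367,201),(348,322),(281,312)]);C=slab(s,[(113,149),(193,150),(197,279),(128,278)])
# close view of B: long dir a ~ toward robot (180ish). tool x along a => psi=a-90
a=B[1];t=np.array([np.cos(r(a)),np.sin(r(a))])
arm.move_to([*(B[0]-.06*t),.22],down(r(a-90)))
snap(arm,"wrist","wB",None,1.5);st(arm,"")
E
```

```text
slab [ 0.3604 -0.2561] short 0.0571 0.0587 long 0.1043 0.1052 long dir -165.46
slab [ 0.4746 -0.2494] short 0.0578 0.0589 long 0.1065 0.1064 long dir 177.55
slab [ 0.4566 -0.3884] short 0.064 0.0589 long 0.1069 0.1066 long dir -175.1
 X497.75 Y-227.14 z221.71 [ 0.  -0.6  0.1] [0.08 0.02 0.03] w0.0925 t83.7
```

View pics/wB.png

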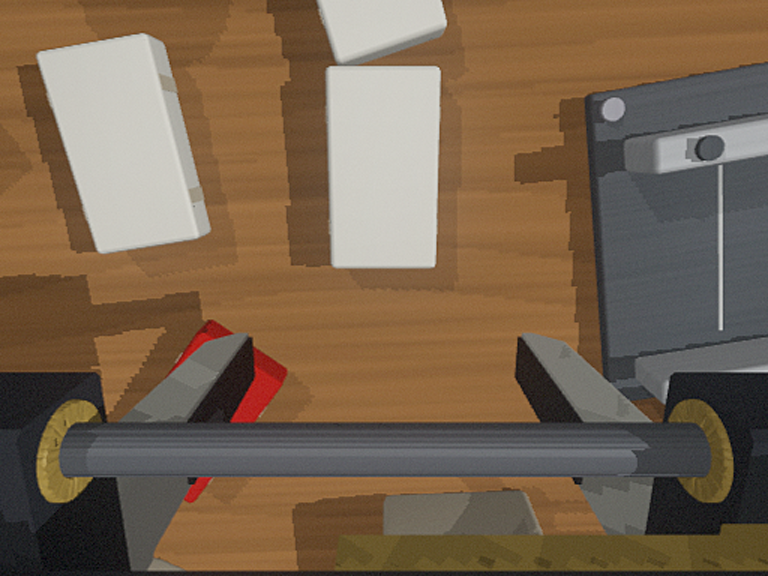

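```bash
cat >> h.py <<'E'
def pick(arm,c,a):
    r=np.radians
    arm.command_gripper(.093)
    arm.move_to([*c,.20],down(r(a-90)))
    print(arm.servo_line([*c,.088],rate=.1,until_force=12))
    arm.command_gripper(0.0);st(arm,"grip")
    arm.servo_line([*c,.25],rate=.15);st(arm,"lift")
def place(arm,n,xx=.5188,yy=0.0,psi=97.4):
    r=np.radians;p=F(xx,yy);z=.100+.024*n
    arm.move_to([*p,.25],down(r(psi)))
    arm.servo_line([*p,z+.05],rate=.1)
E
python3 - <<'E'
from rig import arm
from h import *
c,a=slab(load("wB"),[(327,66),(440,66),(436,268),(331,268)])
pick(arm,c,a)
place(arm,0)
st(arm,"")
snap(arm,"wrist","wp1",None,1.5)
E
```

```text
slab [ 0.4752 -0.2502] short 0.0579 0.0595 long 0.1063 0.1063 long dir 177.49
False
grip X439.05 Y-217.87 z88.06 [-0.5  0.1  2.3] [0.04 0.07 0.01] w0.0596 t86.2
lift X438.73 Y-217.63 z249.12 [-0.7  0.5 -1.9] [ 0.   -0.    0.02] w0.0597 t87.4
 X519.08 Y-0.09 z150.54 [-0.1 -0.6 -2. ] [ 0.05  0.03 -0.02] w0.0598 t89.5
```

View pics/wp1.png

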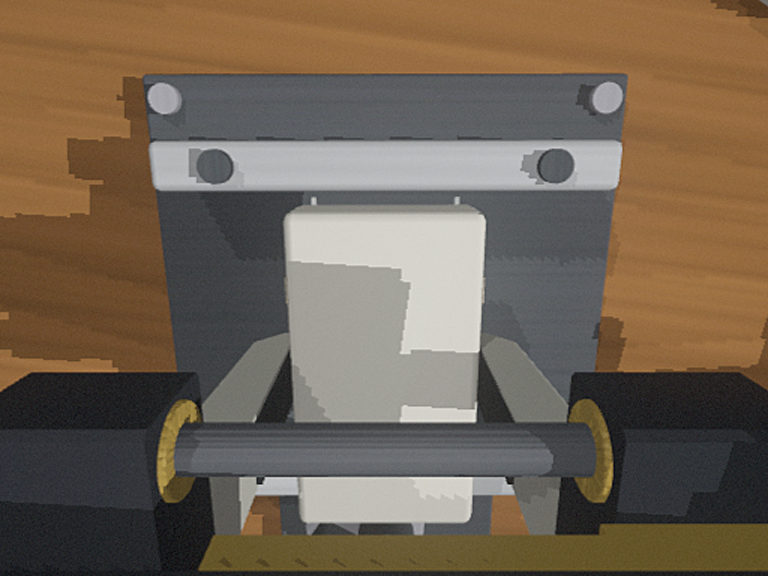

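Run:
```python
from h import *
s=load("wp1");p=lambda u,v,z:p2w(s,u/1.5-.2,v/1.5-.2,z)[:2]
n=p(385,212,.086)@X;f=p(385,523,.086)@X;print(n,f,(n+f)/2,f-n,"fence",p(385,190,.048)@X,p(385,141,.048)@X)
print("Y",p(289,212,.086)@Y+.0915,p(485,212,.086)@Y+.0915,p(314,200,.012)@Y+.0915,p(457,200,.012)@Y+.0915)
```

```text
0.46503911325346076 0.5715028880472136 0.5182710006503372 0.10646377479375285 fence 0.4617938704287889 0.44483558113456234
Y -0.027810761966761993 0.028721335605841627 -0.030824313625131203 0.03098502250781996
```

Run:
```python
from rig import arm
from h import *
xx=.5190
h=arm.servo_line([*F(xx,0),.097],rate=.04,until_force=5);st(arm,("down",h))
arm.command_gripper(.08);arm.sleep(.2)
arm.servo_line([*F(xx,0),.22],rate=.15)
# look at pile and slab A
arm.command_gripper(.093)
s=snap(arm,"wrist","wp2",None,1.5)
a=-165.46;t=np.array([np.cos(np.radians(a)),np.sin(np.radians(a))])
arm.move_to([*(np.array([.3604,-.2561])-.06*t),.22],down(np.radians(a-90)))
snap(arm,"wrist","wA",None,1.5);st(arm,"")
```

```text
('down', True) X518.90 Y0.02 z99.96 [-1.3  0.4  5.2] [0.01 0.05 0.01] w0.0600 t90.7
 X384.67 Y-200.76 z220.03 [ 0.9 -0.3  0.2] [ 0.07  0.04 -0.01] w0.0928 t94.0
```

View pics/wp2.png

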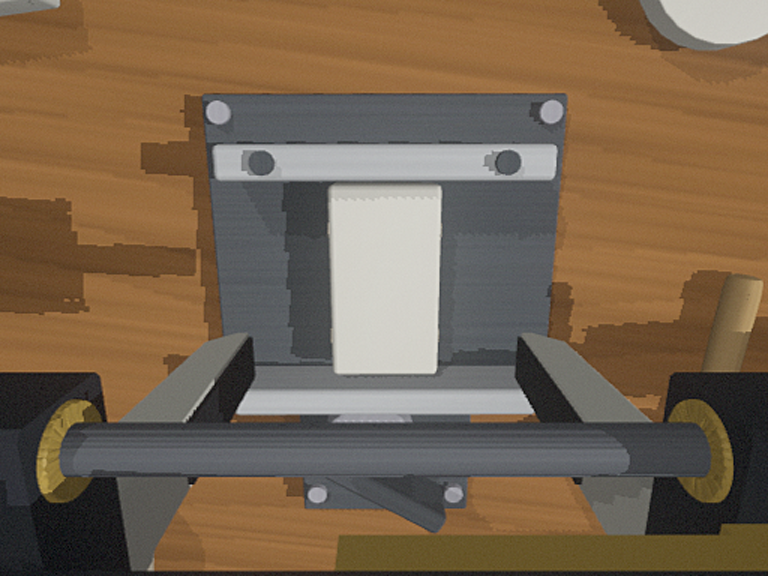

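View pics/wA.png

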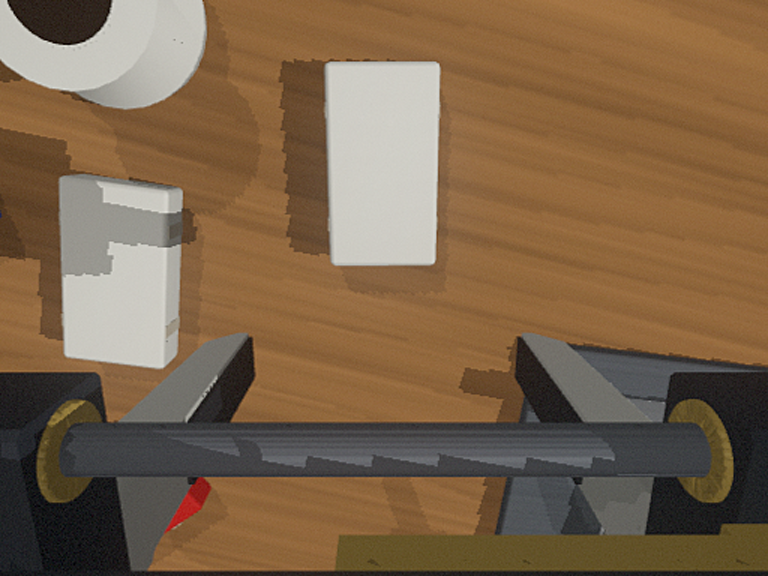

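Run:
```python
from rig import arm
from h import *
s=load("wp2");slab(s,[(330,185),(441,185),(436,374),(334,374)],z=.036);print(F(.5188,0))
c,a=slab(load("wA"),[(325,62),(440,62),(436,265),(330,265)])
pick(arm,c,a)
place(arm,1,xx=.5190)
arm.sleep(.2);st(arm,"")
h=arm.servo_line([*F(.5190,0),.120],rate=.03,until_force=5);st(arm,("down",h))
arm.command_gripper(.08);arm.sleep(.2)
arm.servo_line([*F(.519,0),.24],rate=.15)
arm.command_gripper(.093)
snap(arm,"wrist","wp3",None,1.5)
a=-175.1;t=np.array([np.cos(np.radians(a)),np.sin(np.radians(a))])
arm.move_to([*(np.array([.4566,-.3884])-.06*t),.22],down(np.radians(a-90)))
snap(arm,"wrist","wC",None,1.5);st(arm,"")
```

```text
slab [ 0.5256 -0.0238] short 0.0575 0.0583 long 0.1063 0.1063 long dir -172.8
[ 0.5262638  -0.02391876]
slab [ 0.3598 -0.257 ] short 0.0586 0.0598 long 0.1061 0.1061 long dir -165.45
False
grip X323.73 Y-209.76 z88.06 [-0.3  0.8  1.1] [0.09 0.06 0.04] w0.0597 t96.4
lift X323.49 Y-209.49 z249.33 [-0.5 -1.  -0.7] [ 0.04 -0.06  0.01] w0.0600 t97.7
 X519.21 Y-0.05 z174.52 [ 0.1 -0.5 -1.4] [0.03 0.   0.02] w0.0599 t99.9
('down', True) X519.00 Y0.00 z124.05 [-1.1 -0.1  5.7] [0.18 0.2  0.04] w0.0600 t101.4
 X463.43 Y-353.94 z220.16 [ 0.   0.5 -0.4] [ 0.06  0.04 -0.04] w0.0931 t105.0
```

View pics/wp3.png

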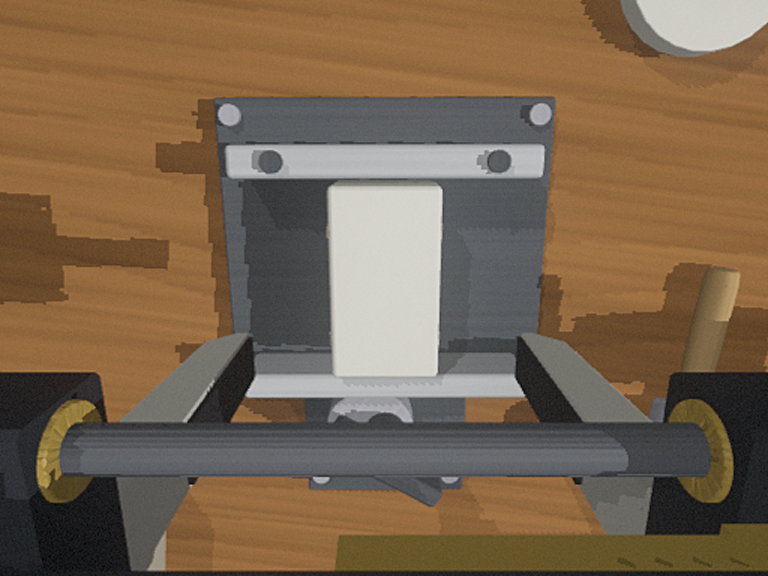

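View pics/wC.png

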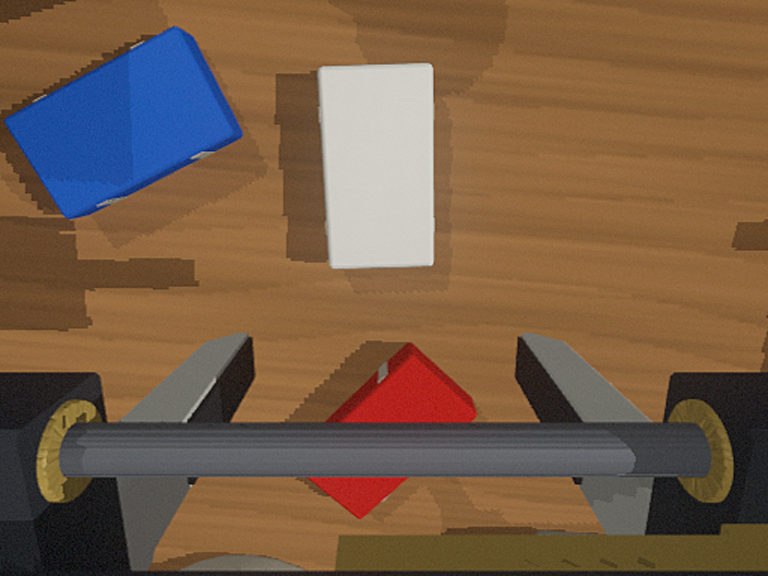

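```bash
sed -i 's/arm.command_gripper(.093)\n    arm.move_to(\[\*c/X/; s/def pick(arm,c,a):/def pick(arm,c,a,op=.093):/' h.py
python3 - <<'E'
t=open('h.py').read();i=t.index("def pick");t=t[:i]+t[i:].replace("command_gripper(.093)","command_gripper(op)",1);open('h.py','w').write(t)
E
python3 - <<'E'
from rig import arm
from h import *
s=load("wp3");slab(s,[(328,184),(442,184),(437,376),(333,376)],z=.060);print(F(.5188,0))
c,a=slab(load("wC"),[(318,66),(433,64),(433,267),(330,268)])
pick(arm,c,a,.079)
place(arm,2,xx=.5190)
arm.sleep(.2);st(arm,"")
h=arm.servo_line([*F(.5190,0),.144],rate=.03,until_force=5);st(arm,("down",h))
arm.command_gripper(.075);arm.sleep(.2)
arm.servo_line([*F(.519,0),.26],rate=.15)
arm.command_gripper(.093)
snap(arm,"wrist","wp4",None,1.5)
arm.move_to([.22,.0,.42],down(np.radians(97.4)))
snap(arm,"side","sf",None,1.5);snap(arm,"top","tf",(100,90,460,330),2.2);st(arm,"")
save(load("sf"),"sf2.png",(170,90,320,270),3.3)
E
```

```text
slab [ 0.525 -0.024] short 0.0581 0.0586 long 0.1064 0.1064 long dir -172.66
[ 0.5262638  -0.02391876]
slab [ 0.4575 -0.3907] short 0.0587 0.0582 long 0.1063 0.106 long dir -173.55
False
grip X403.38 Y-354.96 z88.26 [0.2 0.8 3.9] [ 0.12  0.09 -0.02] w0.0598 t107.6
lift X403.11 Y-354.61 z249.02 [ 0.7 -0.3 -2.2] [0.05 0.04 0.02] w0.0601 t108.8
 X519.25 Y-0.07 z198.63 [-0.7 -0.1 -2.2] [ 0.02  0.02 -0.01] w0.0599 t111.1
('down', True) X519.01 Y0.01 z148.20 [-0.4  0.   5.1] [0.2  0.11 0.08] w0.0594 t112.5
 X218.73 Y62.98 z419.81 [0.1 0.4 0.7] [0.02 0.   0.01] w0.0929 t116.2
```

View pics/wp4.png

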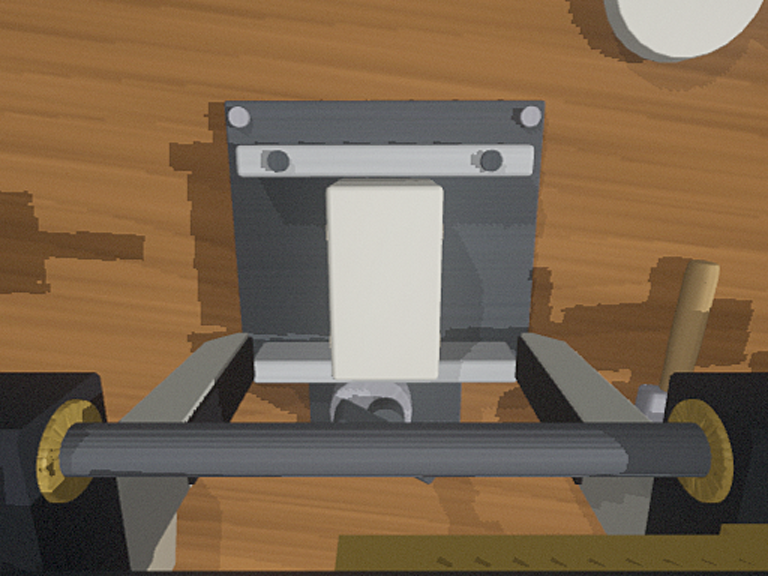

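View pics/sf2.png

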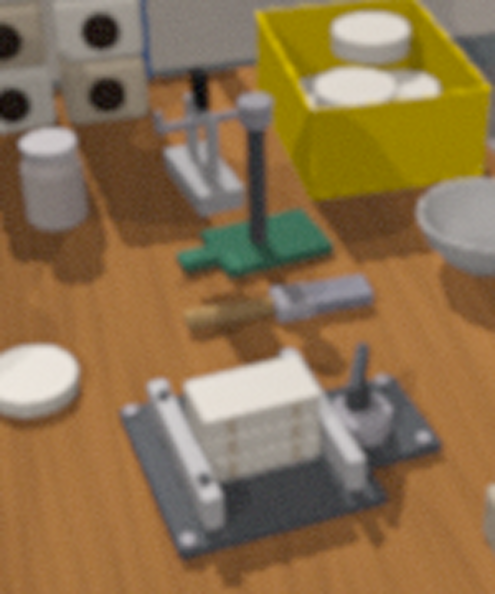

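View pics/tf.png

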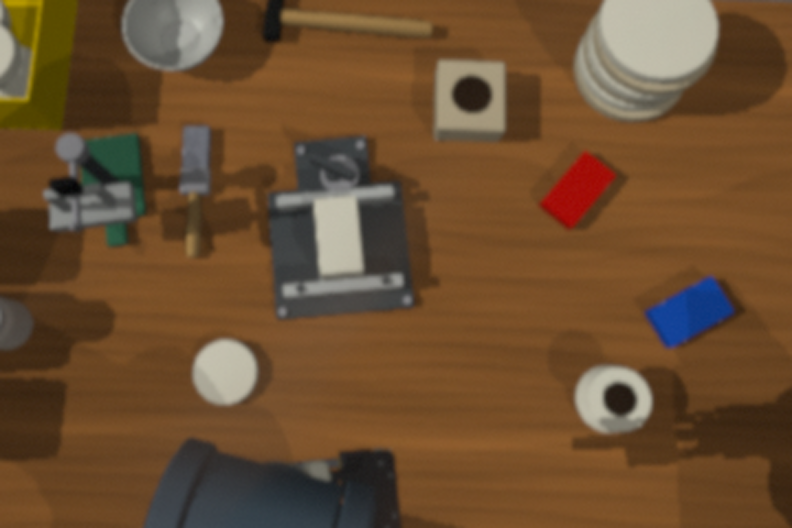

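Run:
```python
from rig import arm
from h import *
slab(load("wp4"),[(328,185),(442,185),(438,379),(332,379)],z=.084);print(F(.5188,0))
arm.move_to([0.585,-0.022,0.27],down(np.radians(97.4)))
s=snap(arm,"wrist","wj5",None,1.5);save(s,"wj5a.png",(150,0,350,200),3)
arm.move_to([.54,.21,.38],down(0.))
s=snap(arm,"wrist","ws5",None,1.5)
```

```text
slab [ 0.5251 -0.024 ] short 0.0573 0.059 long 0.1062 0.1062 long dir -172.66
[ 0.5262638  -0.02391876]
```

View pics/wj5a.png

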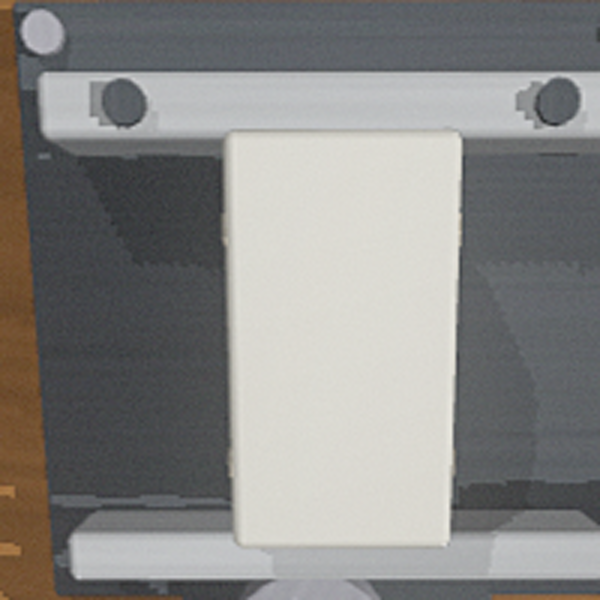

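View pics/ws5.png

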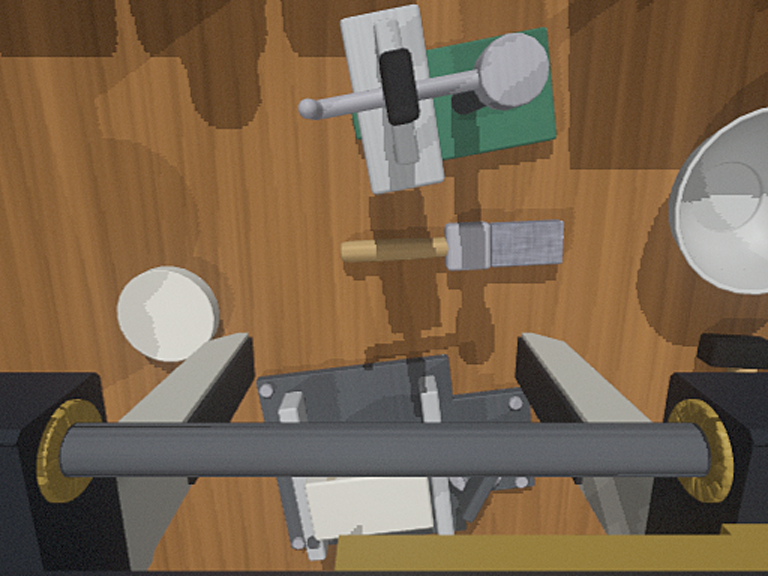

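Run:
```python
from rig import arm
arm.sleep(.5);print(arm.get_obs()["time"],arm.finish_job())
```

```text
the job is handed in; nothing more can be done
120.0417 None
```

I set the jig, hung the gauge on the swivel hook and stacked all three slabs, then handed the job in at 120 s. No verdict was reported.

- **Channel setting:** I turned the eccentric bolt about 1.07 rad clockwise. The width measures about 112.6 mm on camera. Nudging the gauge sideways gave about 2.6–2.8 mm of play, inside the allowed band but above the 2 mm aimed for. A picture taken after stacking shows the guide where it was.
- **Gauge pass:** It went through from left to right. On the first pass I pressed it onto the bed (about 26 N at the wrist), and just past the middle its foot stuck and it tilted about 24° in the fingers. I brought it back upright near the middle, gripped it again, and ran the right half about 1.5 mm above the bed with no contact force. I then set it down and released it at the right end.
- **Hook and gauge:** The hook arm measured -169.5°, the same direction as the toe. The gauge hangs level, about 60 mm out on the arm.
- **Slabs:** One was knocked aside during the run, so I measured them again before picking. All three lie flush in the channel. Measured centres are within about 1.5 mm of the pile point and square within about 0.3°.
- **Other things on the bench:** The last pictures show the brush, mould half, funnel mould, jar and the red and blue blocks where they were.

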